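# Screw the closing plug into the deep well of the heating block

### The arm

A 7-joint arm with a two-finger parallel gripper is mounted at the origin on a cart in front of the work surface, level with it; the furniture and walls round the work are solid. World frame = base frame: x ahead of the robot, y to its left, z up, the work surface at z = 0. Lengths are in m, angles in rad, forces in N, time in s.
With the tool pointing down it reaches from about 0.425 to 0.875 m from the base axis. Payload 4.7 kg.
Tool frame: the origin (TCP) lies at the centre of the arm's flange, where the gripper is bolted on; the fingertips stand 182 mm ahead of it and the grasp point (between the pads) lies 164 mm ahead of it; z points along the fingers, y is the direction in which the jaws open and shut (so a half turn about z gives the same grasp; the last joint's range is limited). The gripper opens to 87 mm and grips with 3 to 60 N. Pads are 19 mm wide; open, the fingers measure 117 mm over their backs; the gripper's body (75 mm by 190 mm) begins 51 mm behind the grasp point.
Start: joints at [1.285, 0.321, -0.07, 1.45, 0.023, 1.371, -0.057], TCP at [0.192, -0.621, 0.405] pointing down, gripper open.
Joint ranges: [-2.86, 2.86], [-0.3, 2.09], [-1.38, 1.24], [0.06, 2.45], [-1.56, 4.7], [0.09, 2.05], [-2.69, 2.69]. Speed limits (rad/s): [2.57, 2.57, 3.14, 3.14, 3.14, 3.14, 3.14].

### API

Orientations are given as a rotation vector (axis times angle).
In Python, from cell import arm gives the robot as it stands. The module is installed in compiled form; this text tells all that it offers.
- The arm moves only by the shell command python3 -m inch 'ROWS'. ROWS is text: rows parted by semicolons, each of 5 numbers parted by spaces: the opening, from -1 (shut) to 1 (fully open), then the shift along the tool's x, y, z in cm, then the turn about the tool's z in degrees. A call has 1 to 5 rows; each row shifts and turns the pose as measured when the row begins, along the tool's axes as they then stand; what a row does not reach is not made up. A row lasts 1/8 s, in which the tool goes at most 62.5 mm and 10.7 degrees, less where a joint would pass 70% of its speed; a pose out of reach is approached as far as the arm can. A call with a gripper value outside its range is refused whole. The fingers move at their own pace and stop on an object; the grip force is fixed at half the most. Time passes only in rows, so rows that do not move let the fingers close. It gives the time, the measured TCP pose, the force and the opening at its end, in the units of the state.
- arm.observe(): the state, without advancing time (a new reading comes with each control period).
- arm.capture(name): name is "scene" or "top"; returns a dict with "img" (400x640x3 uint8, blue, green, red), "intrinsics" (3x3 intrinsics, pixels), "rvec" (rotation vector, rad) and "tvec" (3), from world to camera coordinates, as OpenCV has them. Camera axes: x right, y down, z forward; pixel columns grow to the right and rows downward; lengths in m; the calibration is good to about 2 mm. A picture is of the moment at which its call begins. There is no depth.
- arm.close_job(): hands the job in, once; it reports no verdict.
The state is a dict: "clock": time; "qpos": joint angles; "dq": joint speeds; "joint_efforts": joint torques, N m; "eef_pos": TCP position; "orientation": TCP orientation; "wrist_force": force on the tool from outside, world axes, zero at the start; "moment": the same for the moment, N m; "grip_width": finger opening in m.
Only numpy, scipy, OpenCV 4.12 (cv2) and the standard library are available. Lean on these libraries where they do the work, as an engineer would, in place of code of your own. Each camera call takes 0.05 s, during which the arm holds its last target.

### The job

Close the deep well of the heating block: take the steel plug out of its white stand, lower it into the well and, without forcing it, find by feel where its thread starts at the bottom, then screw it in clockwise until its collar sits flush on the block all round. Let go of it there, and leave the other things on the bench alone.

Things in the scene. Friction and masses are not known exactly. Their poses are not given: they have to be found in the camera images.
- plug_grip (a point): Axis of the loose steel plug (0.17 to 0.35 kg), mid-height of its upright black wing grip: 48 mm wide along x, 14 mm thick along y (grasp across this), 45 mm high, top 20 mm above this point; z up. Its steel collar, 52 mm across and 7 mm thick, has its underside 32 mm below this point. The plug looks the same after half a turn.
- well_mouth (a point): Centre of the well's mouth, level with the top of the heating block; x runs from the block's panel side to its rear, z up. The well is 39 mm wide, 80 mm deep. plug_grip stands 52 mm above this point when the lugs rest on the thread's flat top face, about 39 mm (38 to 40) when they have fully dropped through its gaps, 32 mm when home with the collar on the block.
- stand_top (a point): Centre of the top of the fixed white square stand (80 x 80 mm, 95 mm high), whose 39 mm through hole holds the plug: at the start the plug hangs upright in it with the collar on this top.
- tape_roll_mid (a point): Bystander: roll of pale adhesive tape lying flat on the bench, 68 mm across, 19 mm high; its middle.
- marker_pen_mid (a point): Bystander: black and yellow marker pen lying on the bench, 116 mm; its middle.
- dropper_clear_mid (a point): Bystander: small clear dropper bottle with a red teat, 110 mm tall; a point on its axis 50 mm up.
- dropper_purple_mid (a point): Bystander: small purple dropper bottle with a red teat, 115 mm tall; a point on its axis 50 mm up.
- plug: The whole plug; origin on its axis at the nose tip, 110 mm below plug_grip. Shank 24 mm thick, nose 16 mm. Two round thread lugs, 8 mm thick, stick out of the nose along its +x and -x (under the wing's two ends) to 17 mm from the axis, 8 mm above the nose tip.
- block: Fixed square aluminium heating block, 110 x 110 x 100 mm, fins, grey panel in front; origin under its centre. Its two-start right-hand thread: below the gaps the plug turns clockwise (from above) 1.1 to 1.5 rad, sinking 5.4 mm a radian with 1.5 mm axial play, until the collar lies on the block; the end stop is a little farther. It then cannot be pulled out.
- thread_face (a point): Point on the well's axis, 54 mm below its mouth: level of the flat top face of the steel thread (22 mm inside). Two opposite gaps let the lugs drop through (play about 0.2 rad each way). They cannot be seen: the line through them lies anywhere within 0.5 rad either side of the block's x axis. The thread ring does not turn.
- titration_stand: Obstacle, fixed: tall burette stand on the right of the bench, base plate 134 x 272 mm, rod and clamp arms up to 738 mm high; origin at the centre of the base's underside. Keep the arm clear of it by drawing in towards the base when passing.
Not all that is in view belongs to the job. What is shaped like the plug but yellow is not meant.

How it is judged:
On the way, in this order (a step that is already met when the one before it is completed fails the run):
1. the plug's nose is in the well, upright (horizontal distance between plug_grip and well_mouth below 0.012 m and angle between plug_grip's own z axis and vertical below 0.15 rad and z of plug_grip in the frame of well_mouth below 0.095 m), for 0.05 s.
2. its lugs have dropped through the gaps of the thread (z of plug_grip in the frame of well_mouth below 0.044 m), for 0.05 s.
At the end, for the whole second after the job is handed in: The plug is screwed home in the well: its collar lies on the block's top (gap under 1.5 mm), it is upright within 0.04 rad, within 6 mm of the well's axis, at rest and released (horizontal distance between plug_grip and well_mouth below 0.006 m and z of plug_grip in the frame of well_mouth below 0.0335 m and angle between plug_grip's own z axis and vertical below 0.04 rad and linear speed of plug below 0.02 m/s); the robot touches nothing.
It fails at once if the plug is forced: more than 120 N between plug and block before it is home (collar still over 2 mm above the block) (contact force between plug and block above 120 N and z of plug_grip in the frame of well_mouth above 0.034 m).
It fails at once if the plug is tipped over (angle between plug_grip's own z axis and vertical above 0.7 rad).
It fails at once if a bystander is moved by more than 30 mm (distance of any of tape_roll_mid, marker_pen_mid, dropper_clear_mid, dropper_purple_mid from where it was at the start of the episode above 0.03 m).
It also fails if it takes over 51 s, if anything falls off the work surface, if the arm or the gripper's body presses on something with over 40 N, if the wrist force passes 120 N, or if a joint passes its speed limit or range.

## Working session

There is one attempt and no reset: what is moved stays moved. The work goes in short steps, Python scripts to look and compute and a shell command to move; the robot and the scene stay as the last step left them, time stands still between calls to the robot, and variables do not carry over. Pictures are saved under pics/ and viewed, and the job is handed in when it is done.

```bash
mkdir -p pics; cat > h.py <<'E'
import numpy as np, cv2
from cell import arm
def save(n,img): cv2.imwrite('pics/'+n+'.png',img)
def cam(c):
    R=cv2.Rodrigues(np.array(c['rvec'],float))[0]; t=np.array(c['tvec'],float).ravel(); return np.array(c['intrinsics']),R,t
def ray(c,uv):
    K,R,t=cam(c); d=R.T@np.linalg.inv(K)@np.array([uv[0],uv[1],1.]); return -R.T@t,d/np.linalg.norm(d)
def onplane(c,uv,z):
    o,d=ray(c,uv); return o+d*(z-o[2])/d[2]
def proj(c,p):
    K,R,t=cam(c); q=K@(R@np.array(p,float)+t); return q[:2]/q[2]
E
python3 - <<'E'
from h import *
import pickle
for n in('scene','top'):
    c=arm.capture(n); save(n+'0',c['img']); pickle.dump(c,open(n+'0.pkl','wb'))
    K,R,t=cam(c); print(n,K.round(1).tolist(),(-R.T@t).round(3),R[2].round(3))
s=arm.observe()
for k,v in s.items(): print(k,np.round(v,3))
E
```

```text
scene [[389.7, 0.0, 321.0], [0.0, 389.7, 202.5], [0.0, 0.0, 1.0]] [0.127 0.562 0.734] [ 0.455 -0.643 -0.616]
top [[485.4, 0.0, 323.0], [0.0, 485.4, 200.8], [0.0, 0.0, 1.0]] [ 0.355 -0.103  1.522] [ 0.141  0.01  -0.99 ]
clock 0.1
qpos [ 1.285  0.322 -0.07   1.452  0.023  1.371 -0.057]
dq [-0.    -0.002 -0.    -0.003 -0.001  0.001 -0.   ]
joint_efforts [ 0.0000e+00 -4.9257e+01 -4.0600e-01 -3.1340e+01 -6.4000e-02  3.9000e-02
  0.0000e+00]
eef_pos [ 0.192 -0.621  0.404]
orientation [-3.105e+00 -4.690e-01  1.000e-03]
wrist_force [ 0.056  0.328 -0.872]
moment [-0.004  0.021 -0.016]
grip_width 0.087
```

View pics/scene0.png

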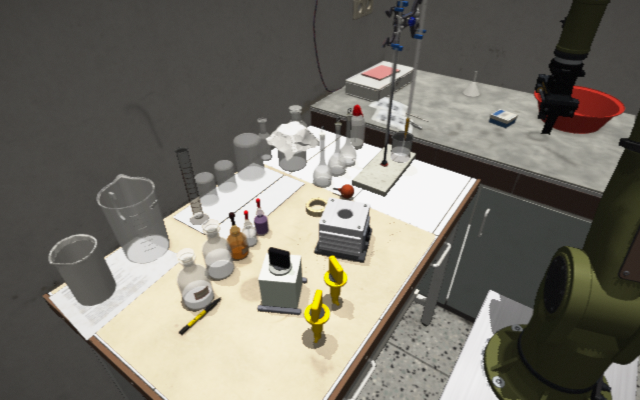

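View pics/top0.png

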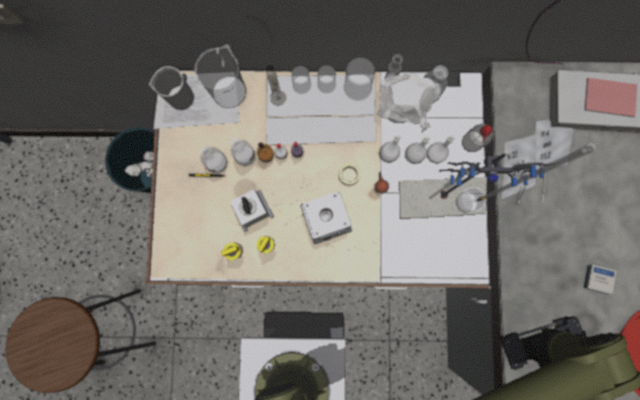

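The scene view shows the black-gripped plug in the white stand at (279,262) and the block with its well at (345,213). Two yellow look-alikes stand at (335,280) and (317,315). In the top view, the plug is at (249,206), the block at (326,216), and the yellow ones at (232,251) and (265,244). The plug with the black wing in the white stand fits the description, so I'll confirm it in enlarged crops.

```bash
python3 - <<'E'
from h import *
import pickle
t=pickle.load(open('top0.pkl','rb'))['img'];s=pickle.load(open('scene0.pkl','rb'))['img']
a=cv2.resize(t[180:250,220:360],(800,400),interpolation=cv2.INTER_CUBIC)
b=cv2.resize(s[190:315,250:380],(560,538),interpolation=cv2.INTER_CUBIC)
save('ct',a);save('cs',b)
E
```

```text
(no output)
```

View pics/ct.png

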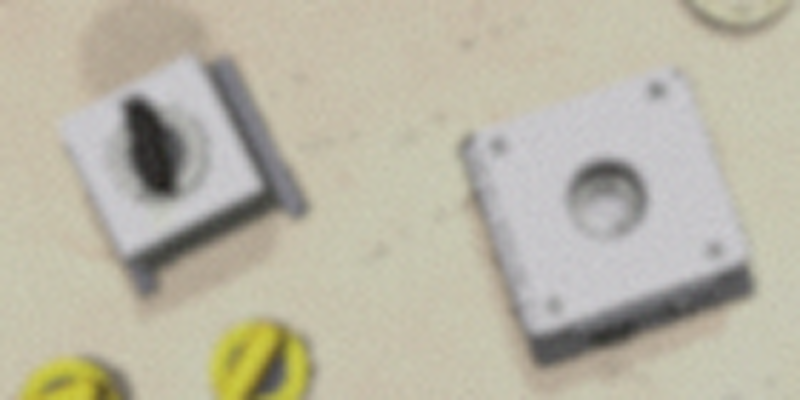

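View pics/cs.png

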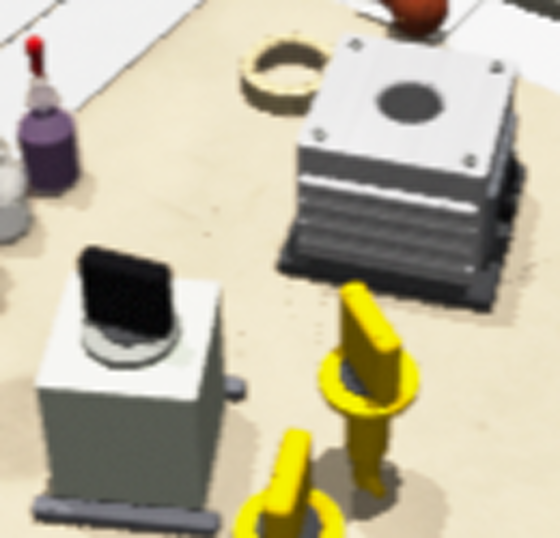

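The crops confirm it: black wing, grey steel collar, white square stand. The block's panel faces the robot. Next I'll measure.

```bash
python3 - <<'E'
from h import *
import pickle
t=pickle.load(open('top0.pkl','rb'));s=pickle.load(open('scene0.pkl','rb'))
def main(m):
    n,l,st,ce=cv2.connectedComponentsWithStats(m.astype(np.uint8)); i=1+np.argmax(st[1:,4]); return l==i
def poly(mask):
    cs=cv2.findContours(mask.astype(np.uint8),cv2.RETR_EXTERNAL,cv2.CHAIN_APPROX_NONE)[0]
    c=max(cs,key=cv2.contourArea);h=cv2.convexHull(c)
    for e in np.linspace(1,12,45):
        p=cv2.approxPolyDP(h,e,True)
        if len(p)<=4: break
    return p.reshape(-1,2)
def win(img,x0,y0,x1,y1):
    m=np.zeros(img.shape[:2],bool); m[y0:y1,x0:x1]=1; return m
for nm,c,bw,sw in(('top',t,(290,185,365,250),(225,185,275,235)),('scene',s,(315,190,375,240),(255,245,310,290))):
    img=cv2.GaussianBlur(c['img'],(3,3),0.8); hsv=cv2.cvtColor(img,cv2.COLOR_BGR2HSV); 
    for w,z,what in((bw,.1,'block'),(sw,.095,'stand')):
        W=win(img,*w); m=W&(hsv[...,1]<22)&(hsv[...,2]>140)
        m=main(m); p=poly(m); P=np.array([onplane(c,q,z)[:2] for q in p])
        print(nm,what,m.sum(),p.tolist(),P.round(3).tolist(),'c',P.mean(0).round(4),'L',np.linalg.norm(P-np.roll(P,1,0),axis=1).round(3))
        d=P-np.roll(P,1,0); print('  ang%90',(np.degrees(np.arctan2(d[:,1],d[:,0]))%90).round(1))
    W=win(img,*sw) if nm=='top' else win(img,260,240,300,275)
    m=main(W&(img.max(2)<60)); ys,xs=np.nonzero(m); print('wing',m.sum(),xs.mean().round(1),ys.mean().round(1),xs.min(),xs.max(),ys.min(),ys.max())
    for z in(.147,.127): print(onplane(c,(xs.mean(),ys.mean()),z).round(4))
    pc=cv2.PCACompute(np.c_[xs,ys].astype(np.float32),None)[1][0]
    a=onplane(c,np.array([xs.mean(),ys.mean()])+10*pc,.147)-onplane(c,np.array([xs.mean(),ys.mean()])-10*pc,.147); print('pca',np.degrees(np.arctan2(a[1],a[0])))
    # well
    ww=(318,205,336,225) if nm=='top' else (335,203,357,223)
    g=cv2.cvtColor(img,cv2.COLOR_BGR2GRAY)
    m=main(win(img,*ww)&(g<150)); ys,xs=np.nonzero(m); cc=max(cv2.findContours(m.astype(np.uint8),0,1)[0],key=cv2.contourArea)
    (ex,ey),ax,an=cv2.fitEllipse(cv2.convexHull(cc)); print('well',m.sum(),(ex,ey),ax,xs.mean(),ys.mean(),onplane(c,(ex,ey),.1).round(4))
E
```

```text
top block 1545 [[339, 192], [351, 228], [312, 237], [302, 203]] [[0.585, -0.136], [0.479, -0.172], [0.451, -0.058], [0.551, -0.027]] c [ 0.5166 -0.0982] L [0.114 0.113 0.117 0.105]
  ang%90 [17.3 18.6 13.6 17.2]
top stand 604 [[254, 190], [264, 213], [241, 224], [230, 201]] [[0.59, 0.117], [0.521, 0.085], [0.487, 0.153], [0.556, 0.188]] c [0.5384 0.1358] L [0.078 0.076 0.075 0.077]
  ang%90 [25.7 24.9 26.5 27.3]
wing 56 246.2 205.9 243 249 199 212
[0.5347 0.1301 0.147 ]
[0.5373 0.1335 0.127 ]
pca -160.93980134440875
well 77 (326.10455322265625, 213.12191772460938) (10.96774959564209, 12.879219055175781) 326.42857142857144 211.55844155844156 [ 0.5219 -0.0985  0.1   ]
scene block 1413 [[374, 193], [362, 230], [319, 223], [329, 198]] [[0.5, -0.215], [0.451, -0.067], [0.551, -0.029], [0.588, -0.127]] c [ 0.5227 -0.1098] L [0.125 0.156 0.107 0.105]
  ang%90 [45.  18.3 20.8 20.5]
scene stand 700 [[300, 256], [295, 282], [259, 279], [267, 253]] [[0.525, 0.083], [0.487, 0.15], [0.555, 0.187], [0.592, 0.119]] c [0.5399 0.1347] L [0.076 0.076 0.078 0.077]
  ang%90 [27.6 29.5 28.7 28.6]
wing 326 279.0 258.1 269 289 248 268
[0.5243 0.1518 0.147 ]
[0.5378 0.1378 0.127 ]
pca 170.8474876432775
well 110 (344.8444519042969, 213.45687866210938) (8.997294425964355, 14.524999618530273) 344.8181818181818 213.46363636363637 [ 0.5187 -0.0967  0.1   ]
```

```bash
python3 - <<'E'
from h import *
import pickle
t=pickle.load(open('top0.pkl','rb'));s=pickle.load(open('scene0.pkl','rb'))
print('well top', onplane(t,(325.8,214.2),.1).round(4))
a=onplane(s,(269.7,248.2),.147);b=onplane(s,(289.5,251.5),.147);print('wing scene',a.round(4),b.round(4),np.linalg.norm(a-b),np.degrees(np.arctan2(*(a-b)[1::-1])))
A=cv2.resize(t['img'][185:235,225:275],(500,500),interpolation=cv2.INTER_CUBIC)
B=cv2.resize(s['img'][240:280,255:305],(625,500),interpolation=cv2.INTER_CUBIC)
save('wt',A);save('ws',B)
W=cv2.resize(t['img'][190:240,300:350],(500,500),interpolation=cv2.INTER_CUBIC);save('wl',np.hstack([W]))
E
```

```text
well top [ 0.5187 -0.0977  0.1   ]
wing scene [0.5592 0.1409 0.147 ] [0.5184 0.1246 0.147 ] 0.043914679286615826 21.824373348184988
```

View pics/wt.png

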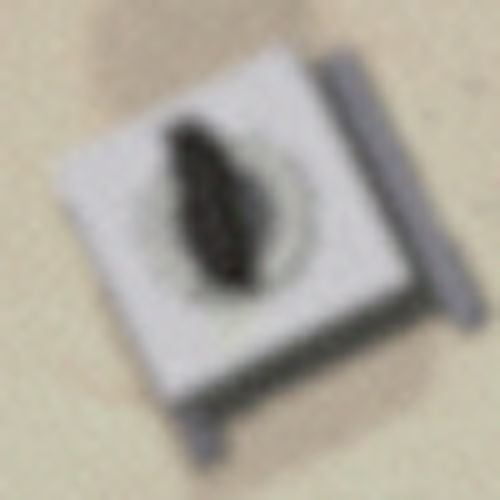

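View pics/ws.png

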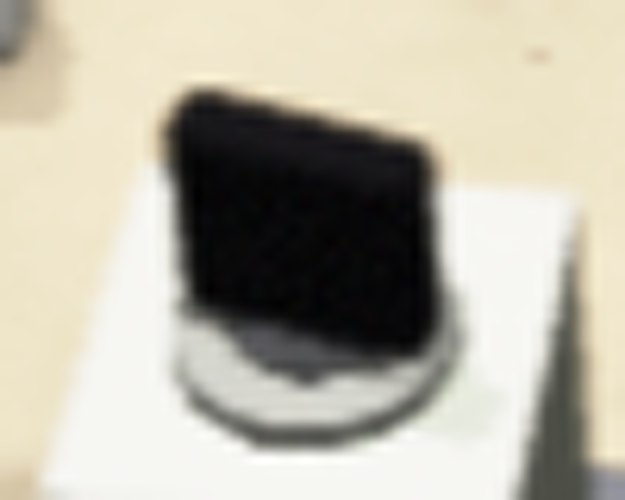

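View pics/wl.png

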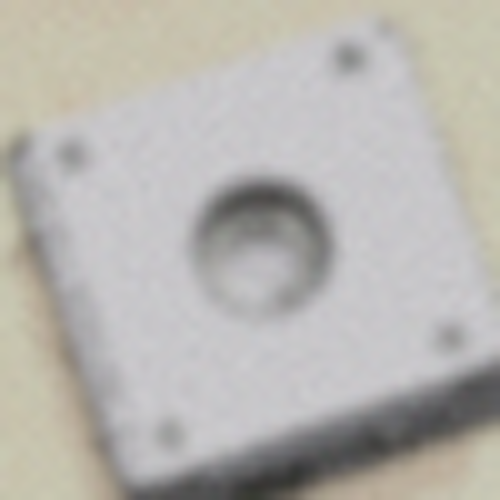

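```bash
python3 - <<'E'
from h import *
import pickle
t=pickle.load(open('top0.pkl','rb'));s=pickle.load(open('scene0.pkl','rb'))
f=lambda x,o,k:((np.array(x)+.5)/k-.5+np.array(o))
P=[onplane(t,f(q,(300,190),10),.1)[:2] for q in((70,153),(350,57),(450,335),(170,433))]
an=lambda d:np.degrees(np.arctan2(d[1],d[0]))
print('screws c',np.mean(P,0).round(4),[round(an(P[i]-P[j]),1) for i,j in((0,3),(1,2),(0,1),(3,2))],[np.linalg.norm(P[i]-P[j]).round(3) for i,j in((0,3),(1,2),(0,1),(3,2))])
a=onplane(t,f((180,120),(225,185),10),.147);b=onplane(t,f((237,288),(225,185),10),.147);print('wing top',((a+b)/2).round(4),an(a-b),np.linalg.norm(a-b))
# lower edge of wing in scene z=.102 front face
k=12.5
for q0,q1,z in(((190,90),(430,148),.147),((190,305),(425,355),.102),((170,130),(435,175),.147)):
    a=onplane(s,f(q0,(255,240),k),z);b=onplane(s,f(q1,(255,240),k),z);print('wing scene',((a+b)/2).round(4),an(a-b),np.linalg.norm(a-b))
# collar circle scene z .102: left 175 right 462 
for c,q,o,kk in((t,(237,220),(225,185),10),):
    print('collar top',onplane(c,f(q,o,kk),.102))
R=cv2.Rodrigues(np.array(arm.observe()['orientation']))[0];print(R.round(3))
E
```

```text
screws c [ 0.5195 -0.0969] [np.float64(20.4), np.float64(20.1), np.float64(109.7), np.float64(109.9)] [np.float64(0.088), np.float64(0.088), np.float64(0.088), np.float64(0.087)]
wing top [0.5375 0.1326 0.147 ] 20.432332412071997 0.05158172369126323
wing scene [0.5408 0.1312 0.147 ] 16.473030748812302 0.04422084315544163
wing scene [0.5396 0.1384 0.102 ] 19.19388361329181 0.04364215729651886
wing scene [0.5367 0.1381 0.147 ] 21.66837367523878 0.046831328003734136
collar top [0.53876449 0.13170924 0.102     ]
[[ 0.955  0.295 -0.001]
 [ 0.295 -0.955  0.002]
 [-0.    -0.002 -1.   ]]
```

```bash
cat > to.py <<'E'
import sys
from h import *
# usage: to.py x y z [yaw_of_tool_x]
s=arm.observe(); p=np.array(s['eef_pos']); R=cv2.Rodrigues(np.array(s['orientation']))[0]
yaw=np.degrees(np.arctan2(R[1,0],R[0,0]))
print('t',s['clock'],'p',p.round(4),'yaw',yaw.round(2),'tilt',np.degrees(np.arccos(-R[2,2])).round(2),'q',np.round(s['qpos'],2),'F',np.round(s['wrist_force'],1),'M',np.round(s['moment'],2),'w',round(s['grip_width'],4))
a=[float(v) for v in sys.argv[1:]]
if len(a)>=3:
    d=R.T@(np.array(a[:3])-p)*100; print('tool cm',d.round(2),'rows',np.linalg.norm(d)/6.25, 'turn', (-(a[3]-yaw)) if len(a)>3 else '')
E
python3 to.py .2 -.42 .405 20; python3 to.py .33 -.31 .405; python3 - <<'E'
from h import *
import pickle
t=pickle.load(open('top0.pkl','rb'))
for q in((400,180),(485,180),(400,218),(485,218),(443,195)):print(q,onplane(t,q,.02).round(3))
E
```

```text
t 0.1 p [ 0.1919 -0.6208  0.4037] yaw 17.18 tilt 0.1 q [ 1.29  0.32 -0.07  1.45  0.02  1.37 -0.06] F [ 0.1  0.3 -0.9] M [-0.    0.02 -0.02] w 0.0873
tool cm [  6.71 -18.95  -0.09] rows 3.2159946152355796 turn -2.8203980462204363
t 0.1 p [ 0.1919 -0.6208  0.4037] yaw 17.18 tilt 0.1 q [ 1.29  0.32 -0.07  1.45  0.02  1.37 -0.06] F [ 0.1  0.3 -0.9] M [-0.    0.02 -0.02] w 0.0873
tool cm [ 22.38 -25.62  -0.08] rows 5.442233514229237 turn 
(400, 180) [ 0.639 -0.329  0.02 ]
(485, 180) [ 0.641 -0.595  0.02 ]
(400, 218) [ 0.519 -0.328  0.02 ]
(485, 218) [ 0.521 -0.591  0.02 ]
(443, 195) [ 0.592 -0.463  0.02 ]
```

```bash
python3 -m inch '1 1.7 -4.8 0 -1; 1 1.7 -4.8 0 -1; 1 1.7 -4.8 0 -1; 1 1.7 -4.8 0 0'; python3 to.py .33 -.31 .405 20;python3 to.py .43 -.14 .405 20
```

```text
clock: 0.6
eef_pos: [0.1941, -0.414, 0.3999]
orientation: [-3.086, -0.547, 0.003]
wrist_force: [-0.3, -0.7, 0.7]
grip_width: 0.0869
t 0.6 p [ 0.1941 -0.414   0.3999] yaw 20.09 tilt 0.44 q [ 1.23 -0.08 -0.15  1.9  -0.01  1.32 -0.13] F [-0.3 -0.7  0.7] M [ 0.02 -0.04  0.02] w 0.0869
tool cm [16.34 -5.11 -0.47] rows 2.7399878658067287 turn 0.08700368215323806
t 0.6 p [ 0.1941 -0.414   0.3999] yaw 20.09 tilt 0.44 q [ 1.23 -0.08 -0.15  1.9  -0.01  1.32 -0.13] F [-0.3 -0.7  0.7] M [ 0.02 -0.04  0.02] w 0.0869
tool cm [ 31.57 -17.64  -0.38] rows 5.786302280682145 turn 0.08700368215323806
```

```bash
python3 -m inch '1 5.4 -1.7 -0.1 0; 1 5.4 -1.7 -0.1 0; 1 5.4 -1.7 -0.1 0; 1 3.8 -3.1 0 0; 1 3.8 -3.1 0 0'; python3 to.py .45 .03 .4 20;python3 to.py .539 .134 .4 20
```

```text
clock: 1.23
eef_pos: [0.3811, -0.2195, 0.4025]
orientation: [-3.089, -0.537, 0.005]
wrist_force: [0.5, -0.4, -0.3]
grip_width: 0.087
t 1.225 p [ 0.3811 -0.2195  0.4025] yaw 19.72 tilt 0.42 q [ 0.98 -0.12 -0.47  1.92 -0.06  1.33 -0.7 ] F [ 0.5 -0.4 -0.3] M [-0.04 -0.02 -0.08] w 0.087
tool cm [ 14.9  -21.16   0.37] rows 4.141773173656577 turn -0.2799498440327568
t 1.225 p [ 0.3811 -0.2195  0.4025] yaw 19.72 tilt 0.42 q [ 0.98 -0.12 -0.47  1.92 -0.06  1.33 -0.7 ] F [ 0.5 -0.4 -0.3] M [-0.04 -0.02 -0.08] w 0.087
tool cm [ 26.79 -27.95   0.4 ] rows 6.194760633211161 turn -0.2799498440327568
```

```bash
python3 -m inch '1 3.7 -5.0 0.1 0; 1 3.7 -5.0 0.1 0; 1 4 -4.8 0.1 0; 1 5 -4.5 0.1 0; 1 5 -4 0.1 0'; python3 to.py .539 .134 .36 20
```

```text
clock: 1.85
eef_pos: [0.4992, 0.0681, 0.3984]
orientation: [-3.094, -0.533, 0.003]
wrist_force: [1.1, -0.6, 0.6]
grip_width: 0.0873
t 1.85 p [0.4992 0.0681 0.3984] yaw 19.54 tilt 0.17 q [ 0.69  0.07 -0.91  1.79  0.05  1.31 -1.45] F [ 1.1 -0.6  0.6] M [-0.14 -0.1  -0.04] w 0.0873
tool cm [ 5.96 -4.87  3.85] rows 1.3761924709916584 turn -0.4561954163282351
```

```bash
python3 -m inch '1 5.4 -4.6 2 0'; python3 to.py .539 .134 .33 20; python3 - <<'E'
from h import *
c=arm.capture('scene'); save('s1',cv2.resize(c['img'][120:320,200:400],(600,600)))
s=arm.observe();R=cv2.Rodrigues(np.array(s['orientation']))[0];p=np.array(s['eef_pos']);print(proj(c,p+R[:,2]*.164),proj(c,p+R[:,2]*.182))
c=arm.capture('top'); save('t1',cv2.resize(c['img'][160:260,200:300],(600,600)))
E
```

```text
clock: 1.98
eef_pos: [0.5298, 0.1203, 0.3828]
orientation: [-3.095, -0.531, -0.002]
wrist_force: [0.9, -0.9, -1.1]
grip_width: 0.0871
t 1.975 p [0.5298 0.1203 0.3828] yaw 19.45 tilt 0.11 q [ 0.58  0.21 -0.96  1.72  0.17  1.3  -1.64] F [ 0.9 -0.9 -1.1] M [-0.09 -0.05  0.  ] w 0.0871
tool cm [ 1.31 -0.99  5.28] rows 0.8847562214989935 turn -0.5466915120416971
[281.54046054 226.80802715] [282.09259375 233.52168472]
```

At yaw 20° the last joint would run out of clockwise travel while screwing, so I'll take the equivalent grasp half a turn away. The wing is symmetric, and I have plenty of time.

```bash
for i in 1; do python3 -m inch '1 0 0 0 -10; 1 0 0 0 -10; 1 0 0 0 -10; 1 0 0 0 -10; 1 0 0 0 -10'; done; python3 -m inch '1 0 0 0 -10; 1 0 0 0 -10; 1 0 0 0 -10; 1 0 0 0 -10; 1 0 0 0 -10';python3 -m inch '1 0 0 0 -10; 1 0 0 0 -10; 1 0 0 0 -10; 1 0 0 0 -10; 1 0 0 0 -10'; python3 to.py .539 .134 .36 200
```

```text
clock: 2.7
eef_pos: [0.5276, 0.1232, 0.3757]
orientation: [-2.531, -1.833, 0.011]
wrist_force: [0.1, 0.3, 0.4]
grip_width: 0.0867
clock: 3.32
eef_pos: [0.5258, 0.1192, 0.3741]
orientation: [-1.482, -2.749, 0.01]
wrist_force: [-0.2, -0.1, -0.3]
grip_width: 0.0875
clock: 3.95
eef_pos: [0.5243, 0.115, 0.372]
orientation: [-0.14, -3.114, 0.006]
wrist_force: [-0.7, -0.5, -0.3]
grip_width: 0.0872
t 3.95 p [0.5243 0.115  0.372 ] yaw 174.86 tilt 1.41 q [ 0.86  0.39 -1.35  1.74  0.38  1.36  0.91] F [-0.7 -0.5 -0.3] M [ 0.11 -0.2  -0.02] w 0.0872
tool cm [-1.32  2.03  1.16] rows 0.4301132335642796 turn -25.14240719238026
```

```bash
python3 -m inch '1 0 0 0 -9; 1 0 0 0 -8; 1 0 0 0 -8'; python3 to.py .539 .134 .36 200
```

```text
clock: 4.32
eef_pos: [0.5234, 0.1126, 0.3707]
orientation: [0.557, -3.063, 0.003]
wrist_force: [0.4, 0.7, -0.1]
grip_width: 0.087
t 4.325 p [0.5234 0.1126 0.3707] yaw -159.37 tilt 1.63 q [ 0.87  0.39 -1.36  1.74  0.39  1.36  1.36] F [ 0.4  0.7 -0.1] M [ 0.16 -0.18  0.01] w 0.087
tool cm [-2.25  1.45  1.02] rows 0.4579991744670104 turn -359.37271778156673
```

```bash
python3 -m inch '1 -2.2 1.4 0.8 0; 1 0 0 0 0'; python3 to.py .539 .134 .33 200;  python3 - <<'E'
from h import *
s=arm.observe();R=cv2.Rodrigues(np.array(s['orientation']))[0];print(R.round(3).tolist())
E
```

```text
clock: 4.58
eef_pos: [0.5388, 0.1315, 0.3613]
orientation: [0.555, -3.061, 0.007]
wrist_force: [-1.3, -0.0, -0.5]
grip_width: 0.087
t 4.575 p [0.5388 0.1315 0.3613] yaw -159.45 tilt 1.77 q [ 0.76  0.44 -1.3   1.71  0.43  1.36  1.31] F [-1.3 -0.  -0.5] M [ 0.14 -0.16 -0.  ] w 0.087
tool cm [-0.2   0.23  3.13] rows 0.5028834705486485 turn -359.45334364110624
[[-0.936, -0.351, -0.029], [-0.351, 0.936, -0.01], [0.031, 0.001, -1.0]]
```

```bash
python3 to.py .5438 .1357 .332; python3 -m inch '1 -0.6 0.3 2.9 0; 1 0 0 0 0'; python3 to.py .5438 .1357 .292;  python3 - <<'E'
from h import *
c=arm.capture('scene'); save('s2',cv2.resize(c['img'][180:300,220:340],(600,600),interpolation=cv2.INTER_CUBIC))
c=arm.capture('top'); save('t2',cv2.resize(c['img'][160:260,200:300],(600,600)))
E
```

```text
t 4.575 p [0.5388 0.1315 0.3613] yaw -159.45 tilt 1.77 q [ 0.76  0.44 -1.3   1.71  0.43  1.36  1.31] F [-1.3 -0.  -0.5] M [ 0.14 -0.16 -0.  ] w 0.087
tool cm [-0.71  0.22  2.91] rows 0.4807582778634712 turn 
clock: 4.82
eef_pos: [0.5422, 0.1343, 0.3317]
orientation: [0.552, -3.06, 0.011]
wrist_force: [0.4, -0.6, -0.2]
grip_width: 0.0872
t 4.825 p [0.5422 0.1343 0.3317] yaw -159.53 tilt 1.89 q [ 0.72  0.48 -1.27  1.73  0.46  1.32  1.28] F [ 0.4 -0.6 -0.2] M [ 0.09 -0.15 -0.02] w 0.0872
tool cm [-0.33  0.08  3.96] rows 0.6363083236384459 turn
```

View pics/s2.png

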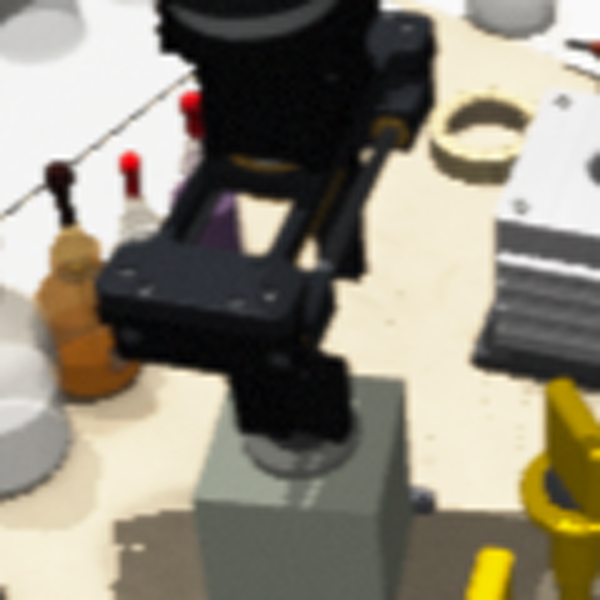

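View pics/t2.png

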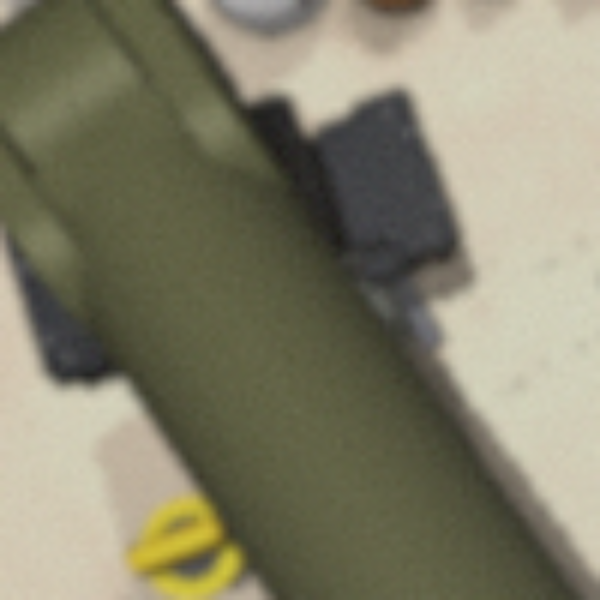

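The scene crop shows the fingers straddling the wing at about (290,410). The top view is hidden by the arm. Next I'll descend and grip.

```bash
python3 -m inch '1 -0.3 0.1 2 0; 1 -0.1 0.1 1.8 0'; python3 to.py .5438 .1357 .292
```

```text
clock: 5.18
eef_pos: [0.5461, 0.137, 0.2966]
orientation: [0.55, -3.069, 0.012]
wrist_force: [0.2, -0.1, -0.4]
grip_width: 0.087
t 5.175 p [0.5461 0.137  0.2966] yaw -159.69 tilt 1.41 q [ 0.68  0.51 -1.23  1.76  0.51  1.26  1.25] F [ 0.2 -0.1 -0.4] M [ 0.1  -0.1  -0.01] w 0.087
tool cm [ 0.25 -0.04  0.46] rows 0.08464490239222779 turn
```

```bash
python3 -m inch '1 0.3 0 0.4 0; -1 0 0 0 0; -1 0 0 0 0; -1 0 0 0 0; -1 0 0 0 0'; python3 to.py .5438 .1357 .292
```

```text
clock: 5.8
eef_pos: [0.5426, 0.1359, 0.2914]
orientation: [0.551, -3.067, 0.012]
wrist_force: [0.7, 0.4, 0.3]
grip_width: 0.0548
t 5.8 p [0.5426 0.1359 0.2914] yaw -159.64 tilt 1.51 q [ 0.69  0.51 -1.23  1.78  0.51  1.25  1.25] F [0.7 0.4 0.3] M [ 0.08 -0.17 -0.03] w 0.0548
tool cm [-0.1  -0.06 -0.06] rows 0.021052541135195744 turn
```

```bash
python3 -m inch '-1 0 0 0 0; -1 0 0 0 0; -1 0 0 0 0'; python3 to.py .5438 .1357 .292
```

```text
clock: 6.18
eef_pos: [0.5428, 0.1359, 0.2918]
orientation: [0.551, -3.068, 0.012]
wrist_force: [0.5, -0.5, 0.2]
grip_width: 0.0249
t 6.175 p [0.5428 0.1359 0.2918] yaw -159.65 tilt 1.47 q [ 0.69  0.51 -1.23  1.77  0.51  1.25  1.25] F [ 0.5 -0.5  0.2] M [ 0.16 -0.14  0.01] w 0.0249
tool cm [-0.08 -0.06 -0.03] rows 0.01702877806367969 turn
```

```bash
python3 -m inch '-1 0 0 0 0; -1 0 0 0 0; -1 0 0 0 0'; python3 to.py .5438 .1357 .292
```

```text
clock: 6.55
eef_pos: [0.5428, 0.136, 0.2918]
orientation: [0.551, -3.068, 0.012]
wrist_force: [0.3, 0.2, 0.5]
grip_width: 0.0135
t 6.55 p [0.5428 0.136  0.2918] yaw -159.65 tilt 1.47 q [ 0.69  0.51 -1.23  1.77  0.51  1.25  1.25] F [0.3 0.2 0.5] M [ 0.05 -0.1  -0.03] w 0.0135
tool cm [-0.08 -0.06 -0.02] rows 0.0170885745396002 turn
```

```bash
python3 to.py .5428 .136 .342; python3 -m inch '-1 0.1 0 -3 0; -1 0.1 0 -3 0'; python3 to.py .5428 .136 .396
```

```text
t 6.55 p [0.5428 0.136  0.2918] yaw -159.65 tilt 1.47 q [ 0.69  0.51 -1.23  1.77  0.51  1.25  1.25] F [0.3 0.2 0.5] M [ 0.05 -0.1  -0.03] w 0.0135
tool cm [ 0.13 -0.02 -5.02] rows 0.8033781190860673 turn 
clock: 6.8
eef_pos: [0.5415, 0.1352, 0.3502]
orientation: [0.551, -3.063, 0.011]
wrist_force: [1.4, 0.5, -1.9]
grip_width: 0.0138
t 6.8 p [0.5415 0.1352 0.3502] yaw -159.62 tilt 1.75 q [ 0.73  0.45 -1.28  1.71  0.44  1.35  1.29] F [ 1.4  0.5 -1.9] M [ 0.3  -0.55 -0.03] w 0.0138
tool cm [-0.01  0.02 -4.58] rows 0.7327953848190595 turn
```

```bash
python3 -m inch '-1 0 0 -2.6 0; -1 0 0 -2.6 0; -1 0 0 0 0'; python3 to.py .5235 -.0955 .40;  python3 - <<'E'
from h import *
c=arm.capture('scene'); save('s3',cv2.resize(c['img'][150:300,220:400],(720,600),interpolation=cv2.INTER_CUBIC))
E
```

```text
clock: 7.18
eef_pos: [0.5429, 0.136, 0.4044]
orientation: [0.551, -3.064, 0.012]
wrist_force: [0.6, -0.2, -1.7]
grip_width: 0.0136
t 7.175 p [0.5429 0.136  0.4044] yaw -159.62 tilt 1.67 q [ 0.75  0.41 -1.3   1.64  0.39  1.43  1.33] F [ 0.6 -0.2 -1.7] M [ 0.09 -0.21  0.05] w 0.0136
tool cm [  9.86 -21.03   0.78] rows 3.7182354761089993 turn
```

View pics/s3.png

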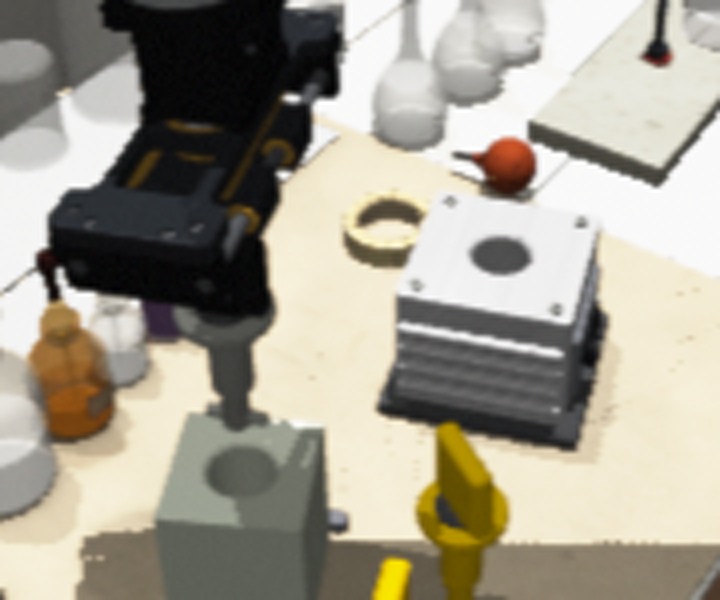

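```bash
python3 - <<'E'
from h import *
c=arm.capture('scene'); im=c['img']
s=arm.observe();R=cv2.Rodrigues(np.array(s['orientation']))[0];p=np.array(s['eef_pos'])
g=p+R[:,2]*.164; print('grasp',g.round(4))
for dz in(-.04,-.06,-.08,-.1,-.11): print(dz,'vert',(proj(c,g+[0,0,dz])-[220,150])*4,'alongtool',(proj(c,g-dz*R[:,2])-[220,150])*4)
save('s3b',cv2.resize(im[215:265,255:305],(600,600),interpolation=cv2.INTER_CUBIC))
E
```

```text
grasp [0.5374 0.1331 0.2382]
-0.04 vert [232.70194683 329.10095119] alongtool [235.20488013 329.383661  ]
-0.06 vert [235.53322055 357.79030678] alongtool [239.23165206 358.21912571]
-0.08 vert [238.27902003 385.61355005] alongtool [243.13782851 386.19101362]
-0.1 vert [240.94315832 412.6093188 ] alongtool [246.92874701 413.33754655]
-0.11 vert [242.24573454 425.80835076] alongtool [248.78256702 426.61263696]
```

View pics/s3b.png

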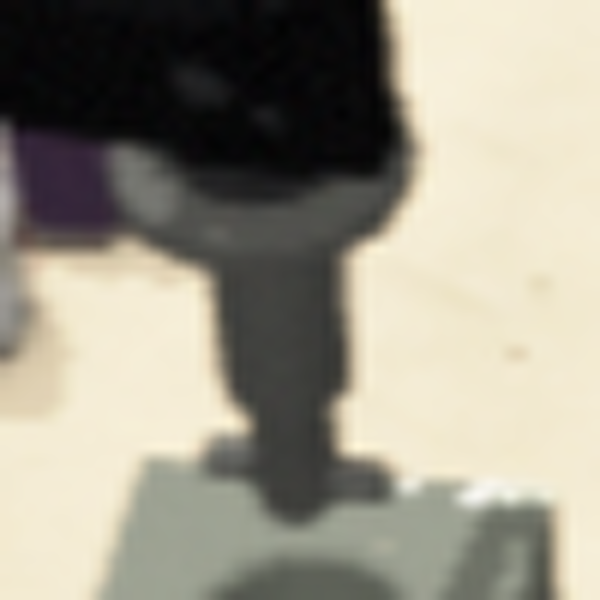

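The plug is free, upright to within about a pixel, with its nose at z≈0.128. Now I'll carry it over the well.

```bash
python3 -m inch '-1 2.5 -5.3 0.1 0; -1 2.5 -5.3 0.1 0; -1 2.5 -5.3 0.1 0; -1 2.4 -5.1 0 0'; python3 to.py .5235 -.0955 .40
```

```text
clock: 7.78
eef_pos: [0.5209, -0.0955, 0.3963]
orientation: [0.573, -3.05, 0.005]
wrist_force: [-0.1, -0.6, -2.4]
grip_width: 0.0138
t 7.775 p [ 0.5209 -0.0955  0.3963] yaw -158.7 tilt 2.21 q [ 1.26  0.31 -1.32  1.72  0.31  1.39  1.83] F [-0.1 -0.6 -2.4] M [ 0.08 -0.27 -0.01] w 0.0138
tool cm [-0.23 -0.09 -0.38] rows 0.0726547174397358 turn
```

```bash
python3 -m inch '-1 0 0 0 0'; python3 - <<'E'
from h import *
c=arm.capture('scene')
s=arm.observe();R=cv2.Rodrigues(np.array(s['orientation']))[0];p=np.array(s['eef_pos'])
g=p+R[:,2]*.164; print('p',p.round(4),'grasp',g.round(4),R.round(3).tolist())
o=np.array([310,170]);k=8
print('tip vert',(proj(c,g+[0,0,-.11])-o)*k,'tool',(proj(c,g+.11*R[:,2])-o)*k,'lug',(proj(c,g+[0,0,-.102])-o)*k,'shank',(proj(c,g+[0,0,-.06])-o)*k)
print('well',(proj(c,[.519,-.097,.1])-o)*k)
save('s4',cv2.resize(c['img'][170:245,310:385],(600,600),interpolation=cv2.INTER_CUBIC))
c=arm.capture('top');save('t4',cv2.resize(c['img'][180:250,290:360],(560,560),interpolation=cv2.INTER_CUBIC))
E
```

```text
clock: 7.9
eef_pos: [0.5198, -0.1023, 0.394]
orientation: [0.557, -3.049, 0.006]
wrist_force: [-1.0, 0.5, -1.7]
grip_width: 0.0138
p [ 0.5199 -0.0991  0.3941] grasp [ 0.5133 -0.1007  0.2303] [[-0.933, -0.357, -0.04], [-0.357, 0.934, -0.009], [0.041, 0.006, -0.999]]
tip vert [302.3060781  297.57263498] tool [316.11461635 300.69154225] lug [303.25450744 277.612609  ] shank [308.39553449 169.41790367]
well [278.51347458 346.80240024]
```

View pics/s4.png

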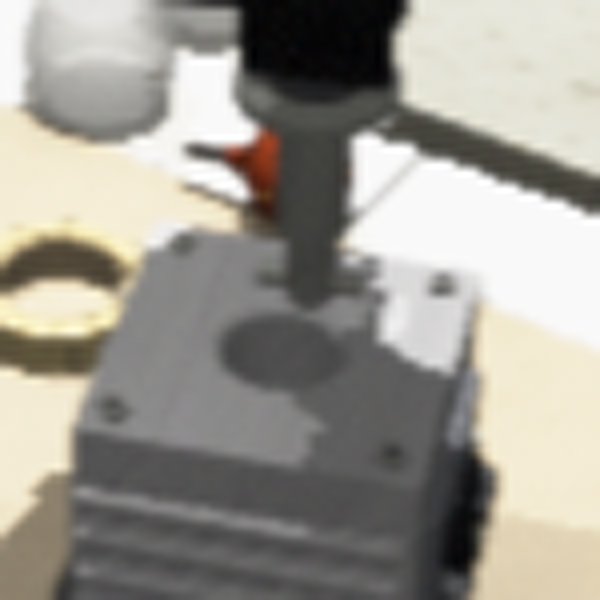

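View pics/t4.png

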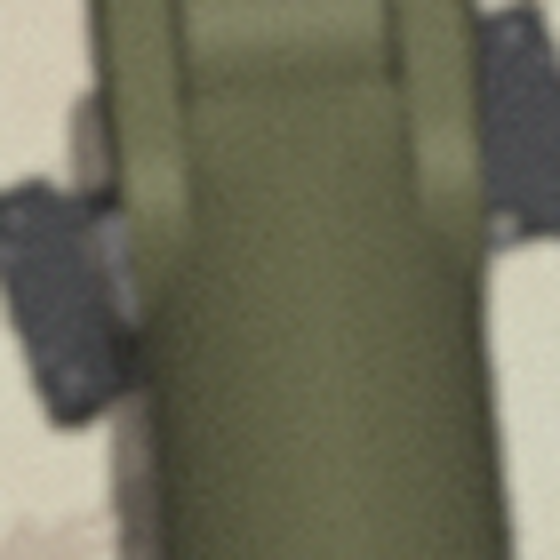

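```bash
python3 -m inch '-1 -0.65 0.15 0 0;-1 0 0 0 0;-1 0 0 0 0'; python3 - <<'E'
from h import *
c=arm.capture('scene')
s=arm.observe();R=cv2.Rodrigues(np.array(s['orientation']))[0];p=np.array(s['eef_pos'])
g=p+R[:,2]*.164; print('p',p.round(4),'grasp',g.round(4),R.round(3).tolist(), np.round(s['qpos'],2))
o=np.array([310,170]);k=8;f=lambda x:(x-o+.5)*k-.5
print('tip vert',f(proj(c,g+[0,0,-.11])),'tool',f(proj(c,g+.11*R[:,2])),'lug',f(proj(c,g+[0,0,-.102])),'shank',f(proj(c,g+[0,0,-.06])))
save('s5',cv2.resize(c['img'][170:245,310:385],(600,600),interpolation=cv2.INTER_CUBIC))
E
```

```text
clock: 8.38
eef_pos: [0.5262, -0.0879, 0.3936]
orientation: [0.581, -3.046, -0.0]
wrist_force: [1.1, 0.3, -2.6]
grip_width: 0.0138
p [ 0.5262 -0.0878  0.3937] grasp [ 0.5196 -0.0891  0.2298] [[-0.929, -0.368, -0.04], [-0.368, 0.93, -0.008], [0.04, 0.008, -0.999]] [ 1.22  0.33 -1.3   1.71  0.32  1.4   1.81]
tip vert [268.86527184 314.17433814] tool [282.24298132 317.61946619] lug [269.63013205 294.19285891] shank [273.77670115 185.866419  ]
```

View pics/s5.png

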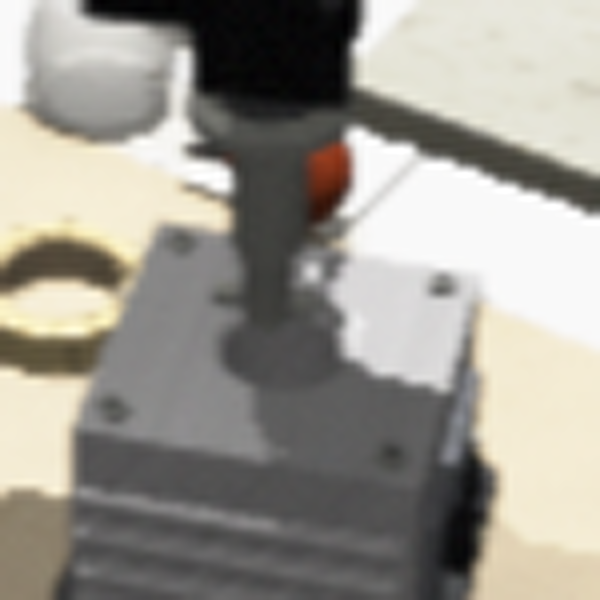

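```bash
cat >> to.py <<'E'
g=p+R[:,2]*.164; print('grasp',g.round(4),'rel well mm',((g-[.519,-.0975,.1])*1000).round(1)); d=R.T@(np.array([.5187,-.0975,g[2]])-g)*100; print('to well axis, tool cm',d.round(2))
E
python3 -m inch '-1 0.39 -0.71 0 0;-1 0 0 0 0;-1 0 0 0 0'; python3 to.py
```

```text
clock: 8.8
eef_pos: [0.5251, -0.0962, 0.3939]
orientation: [0.582, -3.046, 0.001]
wrist_force: [1.4, 0.7, -1.3]
grip_width: 0.0136
t 8.8 p [ 0.5251 -0.0962  0.3939] yaw -158.35 tilt 2.34 q [ 1.24  0.33 -1.3   1.71  0.32  1.4   1.82] F [ 1.4  0.7 -1.3] M [ 0.1  -0.16  0.01] w 0.0136
grasp [ 0.5186 -0.0976  0.23  ] rel well mm [-4.0e-01 -1.0e-01  1.3e+02]
to well axis, tool cm [-0.01  0.   -0.  ]
```

```bash
python3 -m inch '-1 -0.08 -0.02 2 0;-1 -0.08 -0.02 1.5 0;-1 0 0 0 0'; python3 to.py
```

```text
clock: 9.18
eef_pos: [0.5249, -0.0967, 0.3554]
orientation: [0.581, -3.044, 0.0]
wrist_force: [0.2, 0.2, -1.0]
grip_width: 0.014
t 9.175 p [ 0.5249 -0.0967  0.3554] yaw -158.39 tilt 2.42 q [ 1.2   0.36 -1.27  1.76  0.36  1.33  1.79] F [ 0.2  0.2 -1. ] M [ 0.13 -0.18  0.04] w 0.014
grasp [ 0.518  -0.098   0.1916] rel well mm [-1.  -0.5 91.6]
to well axis, tool cm [-0.08  0.02 -0.  ]
```

```bash
python3 -m inch '-1 -0.14 0 1.3 0;-1 -0.06 0 1.2 0;-1 0 0 0 0'; python3 to.py; python3 - <<'E'
from h import *
c=arm.capture('scene')
save('s6',cv2.resize(c['img'][170:245,310:385],(600,600),interpolation=cv2.INTER_CUBIC))
E
```

```text
clock: 9.55
eef_pos: [0.5257, -0.0959, 0.3283]
orientation: [0.581, -3.044, -0.001]
wrist_force: [-0.1, 0.2, -1.2]
grip_width: 0.0135
t 9.55 p [ 0.5257 -0.0959  0.3283] yaw -158.37 tilt 2.44 q [ 1.17  0.39 -1.25  1.79  0.39  1.29  1.77] F [-0.1  0.2 -1.2] M [ 0.15 -0.21  0.  ] w 0.0135
grasp [ 0.5189 -0.0972  0.1645] rel well mm [-0.1  0.3 64.5]
to well axis, tool cm [ 0.03 -0.02  0.  ]
```

View pics/s6.png

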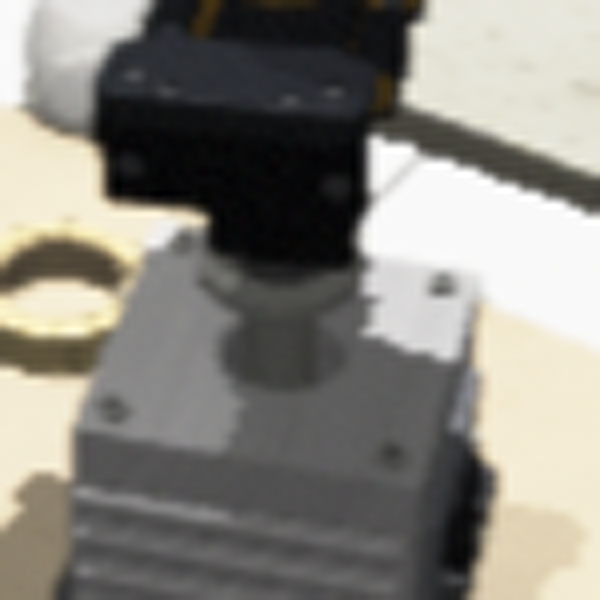

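The shank is centred in the well at (280,350). Next I'll turn counter-clockwise to one end of the range, touch down lightly, then sweep clockwise.

```bash
python3 -m inch '-1 0 0 0 -9;-1 0 0 0 -9;-1 0 0 0 0';python3 to.py; python3 -m inch '-1 0 0 0.7 0;-1 0 0 0.3 0'; python3 to.py
```

```text
clock: 9.98
eef_pos: [0.5265, -0.0959, 0.33]
orientation: [1.062, -2.914, -0.008]
wrist_force: [-0.4, -0.3, -1.7]
grip_width: 0.0137
t 9.975 p [ 0.5265 -0.0959  0.33  ] yaw -139.92 tilt 2.32 q [ 1.21  0.43 -1.3   1.79  0.43  1.31  2.06] F [-0.4 -0.3 -1.7] M [ 0.07 -0.08  0.06] w 0.0137
grasp [ 0.52   -0.0973  0.1662] rel well mm [ 1.   0.2 66.2]
to well axis, tool cm [0.11 0.07 0.01]
clock: 10.22
eef_pos: [0.5262, -0.0962, 0.3199]
orientation: [1.055, -2.917, -0.007]
wrist_force: [0.6, -0.0, -0.9]
grip_width: 0.014
t 10.225 p [ 0.5262 -0.0962  0.3199] yaw -140.2 tilt 2.28 q [ 1.2   0.44 -1.29  1.8   0.44  1.29  2.05] F [ 0.6 -0.  -0.9] M [ 0.13 -0.15 -0.  ] w 0.014
grasp [ 0.5199 -0.0977  0.156 ] rel well mm [ 0.9 -0.2 56. ]
to well axis, tool cm [0.08 0.09 0.  ]
```

```bash
python3 -m inch '-1 0.06 0.06 0.2 0;-1 0 0 0.2 0'; python3 to.py;python3 -m inch '-1 0 0 0.15 0;-1 0 0 0.15 0'; python3 to.py
```

```text
clock: 10.48
eef_pos: [0.5255, -0.0962, 0.3163]
orientation: [1.054, -2.918, -0.005]
wrist_force: [-2.8, -0.3, 10.3]
grip_width: 0.0139
t 10.475 p [ 0.5255 -0.0962  0.3163] yaw -140.28 tilt 2.25 q [ 1.2   0.44 -1.29  1.8   0.45  1.28  2.04] F [-2.8 -0.3 10.3] M [ 0.06  0.62 -0.01] w 0.0139
grasp [ 0.5193 -0.0978  0.1525] rel well mm [ 0.3 -0.3 52.5]
to well axis, tool cm [0.02 0.06 0.  ]
clock: 10.72
eef_pos: [0.5259, -0.0958, 0.3163]
orientation: [1.052, -2.918, -0.003]
wrist_force: [-4.1, -0.4, 9.6]
grip_width: 0.0136
t 10.725 p [ 0.5259 -0.0958  0.3163] yaw -140.33 tilt 2.31 q [ 1.19  0.44 -1.29  1.8   0.45  1.28  2.04] F [-4.1 -0.4  9.6] M [0.08 1.06 0.04] w 0.0136
grasp [ 0.5196 -0.0977  0.1525] rel well mm [ 0.6 -0.2 52.5]
to well axis, tool cm [0.06 0.07 0.  ]
```

Light contact at 52.5 mm with about 10 N, so the lugs are on the flat face. Now I'll sweep clockwise with light pressure.

```bash
python3 -m inch '-1 0 0.02 0.15 4;-1 0 0.02 0.15 4;-1 0 0 0.15 4'; python3 to.py;
```

```text
clock: 11.1
eef_pos: [0.5259, -0.0942, 0.316]
orientation: [0.731, -3.012, 0.005]
wrist_force: [-0.7, -0.3, -0.6]
grip_width: 0.0137
t 11.1 p [ 0.5259 -0.0942  0.316 ] yaw -152.71 tilt 2.43 q [ 1.16  0.41 -1.24  1.8   0.41  1.27  1.85] F [-0.7 -0.3 -0.6] M [ 0.06 -0.18 -0.02] w 0.0137
grasp [ 0.5193 -0.0964  0.1522] rel well mm [ 0.3  1.1 52.2]
to well axis, tool cm [ 0.1  -0.07  0.  ]
```

```bash
python3 -m inch '-1 0 0 0.15 4;-1 0 0 0.15 4;-1 0 0 0.15 4'; python3 to.py;
```

```text
clock: 11.48
eef_pos: [0.5268, -0.0938, 0.3133]
orientation: [0.4, -3.078, 0.014]
wrist_force: [0.1, -0.1, -0.7]
grip_width: 0.0141
t 11.475 p [ 0.5268 -0.0938  0.3133] yaw -165.18 tilt 2.24 q [ 1.13  0.38 -1.19  1.81  0.39  1.25  1.65] F [ 0.1 -0.1 -0.7] M [-0.   -0.05 -0.01] w 0.0141
grasp [ 0.5208 -0.0961  0.1494] rel well mm [ 1.8  1.4 49.4]
to well axis, tool cm [ 0.24 -0.08  0.01]
```

The height is 49.4 mm, below the face, with no force, so the lugs are in the gap. I'll lower straight and recentre.

```bash
python3 -m inch '-1 0.2 -0.06 0.25 0;-1 0 0 0.3 0'; python3 to.py;python3 -m inch '-1 0 0 0.25 0;-1 0 0 0.25 0'; python3 to.py
```

```text
clock: 11.72
eef_pos: [0.5247, -0.0948, 0.3076]
orientation: [0.403, -3.078, 0.015]
wrist_force: [0.3, 0.5, -2.0]
grip_width: 0.0139
t 11.725 p [ 0.5247 -0.0948  0.3076] yaw -165.09 tilt 2.23 q [ 1.13  0.38 -1.19  1.82  0.39  1.24  1.65] F [ 0.3  0.5 -2. ] M [ 0.12 -0.18  0.04] w 0.0139
grasp [ 0.5188 -0.0972  0.1438] rel well mm [-0.2  0.3 43.8]
to well axis, tool cm [ 0.02 -0.03  0.  ]
clock: 11.98
eef_pos: [0.5247, -0.0948, 0.303]
orientation: [0.404, -3.077, 0.015]
wrist_force: [-3.7, -0.5, 14.5]
grip_width: 0.0134
t 11.975 p [ 0.5247 -0.0948  0.303 ] yaw -165.03 tilt 2.23 q [ 1.13  0.39 -1.18  1.82  0.4   1.23  1.65] F [-3.7 -0.5 14.5] M [0.09 0.91 0.08] w 0.0134
grasp [ 0.5188 -0.0972  0.1391] rel well mm [-0.2  0.3 39.1]
to well axis, tool cm [ 0.01 -0.03  0.  ]
```

The lugs are fully through at 39.1 mm with about 15 N. Now I'll screw clockwise, sinking about 0.09 mm per degree.

```bash
python3 -m inch '-1 0 0 0 6;-1 0 0 0.05 8;-1 0 0 0.07 8'; python3 to.py
```

```text
clock: 12.35
eef_pos: [0.5249, -0.0946, 0.3015]
orientation: [-0.207, -3.1, 0.023]
wrist_force: [0.2, 0.5, -2.1]
grip_width: 0.0136
t 12.35 p [ 0.5249 -0.0946  0.3015] yaw 172.36 tilt 2.18 q [ 1.07  0.35 -1.1   1.83  0.34  1.21  1.3 ] F [ 0.2  0.5 -2.1] M [ 0.07 -0.15 -0.06] w 0.0136
grasp [ 0.519  -0.0967  0.1377] rel well mm [ 0.   0.8 37.7]
to well axis, tool cm [ 0.02 -0.09  0.  ]
```

```bash
python3 -m inch '-1 0 -0.06 0.1 8;-1 0 0 0.1 8;-1 0 0 0.1 8'; python3 to.py
```

```text
clock: 12.72
eef_pos: [0.5254, -0.0946, 0.2992]
orientation: [-0.867, -2.989, 0.032]
wrist_force: [-0.1, 0.5, -0.0]
grip_width: 0.014
t 12.725 p [ 0.5254 -0.0946  0.2992] yaw 147.62 tilt 2.06 q [ 1.01  0.32 -1.02  1.83  0.3   1.19  0.9 ] F [-0.1  0.5 -0. ] M [ 0.28 -0.18  0.03] w 0.014
grasp [ 0.5199 -0.0965  0.1353] rel well mm [ 0.9  1.  35.3]
to well axis, tool cm [ 0.05 -0.14  0.01]
```

```bash
python3 -m inch '-1 0.03 -0.1 0.1 8;-1 0 0 0.1 8'; python3 to.py;python3 -m inch '-1 0 0 0.1 6;-1 0 0 0.1 6'; python3 to.py
```

```text
clock: 12.98
eef_pos: [0.5255, -0.0941, 0.2977]
orientation: [-1.288, -2.839, 0.033]
wrist_force: [0.0, 0.7, -0.9]
grip_width: 0.014
t 12.975 p [ 0.5255 -0.0941  0.2977] yaw 131.19 tilt 1.85 q [ 0.97  0.3  -0.96  1.83  0.28  1.18  0.63] F [ 0.   0.7 -0.9] M [ 0.37 -0.24 -0.01] w 0.014
grasp [ 0.5204 -0.0957  0.1338] rel well mm [ 1.4  1.8 33.8]
to well axis, tool cm [-0.02 -0.25  0.01]
clock: 13.22
eef_pos: [0.5259, -0.0928, 0.2972]
orientation: [-1.585, -2.686, 0.036]
wrist_force: [-2.0, 0.5, 6.4]
grip_width: 0.0139
t 13.225 p [ 0.5259 -0.0928  0.2972] yaw 118.89 tilt 1.86 q [ 0.94  0.29 -0.93  1.83  0.26  1.18  0.43] F [-2.   0.5  6.4] M [0.4  0.15 0.15] w 0.0139
grasp [ 0.5207 -0.0942  0.1333] rel well mm [ 1.7  3.3 33.3]
to well axis, tool cm [-0.19 -0.34  0.01]
```

```bash
python3 -m inch '-1 -0.18 -0.33 0.05 0;-1 0 0 0.1 5;-1 0 0 0.1 5'; python3 to.py
```

```text
clock: 13.6
eef_pos: [0.5254, -0.0937, 0.297]
orientation: [-1.812, -2.544, 0.031]
wrist_force: [-2.3, -0.4, 7.5]
grip_width: 0.0143
t 13.6 p [ 0.5254 -0.0937  0.297 ] yaw 109.08 tilt 1.54 q [ 0.92  0.28 -0.9   1.84  0.24  1.17  0.27] F [-2.3 -0.4  7.5] M [0.53 0.1  0.48] w 0.0143
grasp [ 0.5211 -0.0947  0.133 ] rel well mm [ 2.1  2.8 33. ]
to well axis, tool cm [-0.19 -0.32  0.01]
```

```bash
python3 -m inch '-1 0 0 0.15 5;-1 0 0 0.15 5'; python3 to.py; python3 - <<'E'
from h import *
c=arm.capture('scene')
save('s7',cv2.resize(c['img'][180:240,315:375],(720,600),interpolation=cv2.INTER_CUBIC))
E
```

```text
clock: 13.85
eef_pos: [0.5257, -0.0938, 0.2969]
orientation: [-2.027, -2.381, 0.038]
wrist_force: [-4.4, -2.3, 11.9]
grip_width: 0.0153
t 13.85 p [ 0.5257 -0.0938  0.2969] yaw 99.2 tilt 1.61 q [ 0.89  0.27 -0.87  1.84  0.23  1.17  0.1 ] F [-4.4 -2.3 11.9] M [-0.13  0.56  0.79] w 0.0153
grasp [ 0.5213 -0.0953  0.1329] rel well mm [ 2.3  2.2 32.9]
to well axis, tool cm [-0.18 -0.3   0.01]
```

View pics/s7.png

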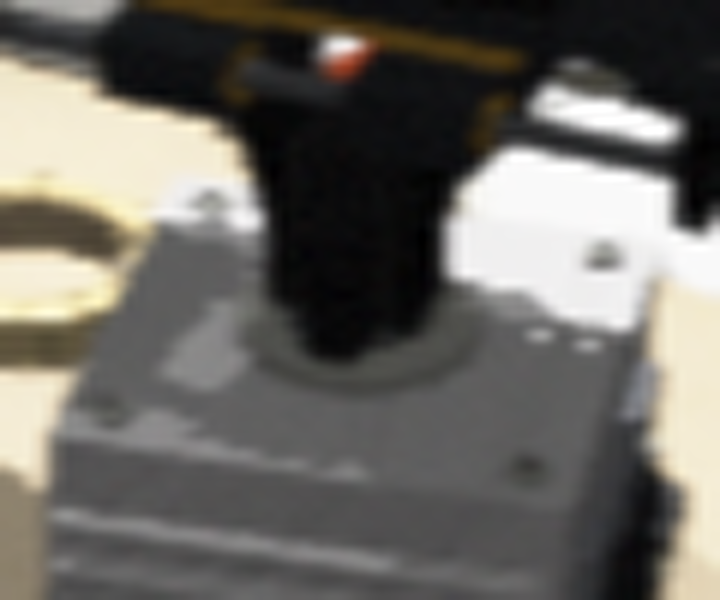

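The moment rises to 0.8 N m and the jaws begin to spread while the height holds at about 33 mm, so the collar seems seated. I'll let go and check.

```bash
python3 -m inch '1 0 0 0 0;1 0 0 0 0;1 0 0 0 0;1 0 0 0 0'; python3 to.py; python3 -m inch '1 0 0 -3 0;1 0 0 -3 0;1 0 0 -4 0; 1 0 0 -4 0; 1 0 0 0 0'; python3 - <<'E'
from h import *
c=arm.capture('scene')
save('s8',cv2.resize(c['img'][180:240,315:375],(600,600),interpolation=cv2.INTER_CUBIC))
E
```

```text
clock: 14.4
eef_pos: [0.5253, -0.0948, 0.2965]
orientation: [-2.027, -2.381, 0.04]
wrist_force: [0.3, 0.3, -0.6]
grip_width: 0.0474
t 14.4 p [ 0.5253 -0.0948  0.2965] yaw 99.2 tilt 1.68 q [ 0.9   0.27 -0.87  1.84  0.24  1.17  0.1 ] F [ 0.3  0.3 -0.6] M [-0.06 -0.16  0.  ] w 0.0474
grasp [ 0.5208 -0.0965  0.1326] rel well mm [ 1.8  1.  32.6]
to well axis, tool cm [-0.07 -0.23  0.01]
clock: 15.02
eef_pos: [0.5289, -0.0938, 0.439]
orientation: [-2.023, -2.38, 0.041]
wrist_force: [-0.2, 0.3, -0.8]
grip_width: 0.0862
```

View pics/s8.png

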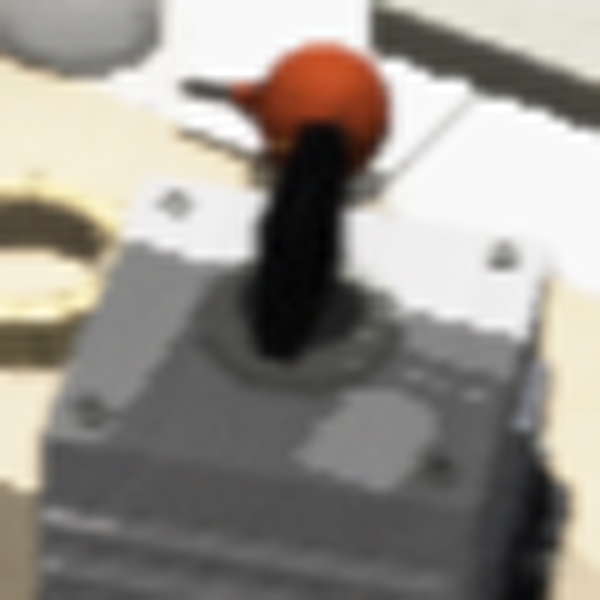

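```bash
python3 to.py .45 .03 .44; 
```

```text
t 15.075 p [ 0.5283 -0.094   0.4371] yaw 99.25 tilt 1.98 q [ 0.94  0.15 -0.9   1.65  0.13  1.43  0.19] F [-0.6  0.4 -0.8] M [-0.02 -0.13  0.07] w 0.0868
tool cm [13.5  -5.74 -0.13] rows 2.3470193058302526 turn 
grasp [ 0.5228 -0.0953  0.2732] rel well mm [  3.8   2.2 173.2]
to well axis, tool cm [-0.15 -0.44  0.02]
```

```bash
python3 -m inch '1 5.4 -2.3 0 0;1 5.4 -2.3 0 0;1 5.4 -2.3 0 0;1 2.7 -1.1 0 0; 1 0 0 0 0'; python3 - <<'E'
from h import *
import pickle
c=arm.capture('scene');pickle.dump(c,open('s9.pkl','wb'))
o=np.array([320,180]);k=12
im=cv2.resize(c['img'][180:230,320:370],(600,600),interpolation=cv2.INTER_CUBIC);save('s9',im)
f=lambda x:(x-o+.5)*k-.5
im2=im.copy()
w=np.array([.519,-.097])
for z,col in((.1,(0,0,255)),(.107,(0,255,0))):
    P=[f(proj(c,[w[0]+.026*np.cos(a),w[1]+.026*np.sin(a),z])) for a in np.linspace(0,6.28,60)]
    cv2.polylines(im2,[np.round(P).astype(int)],True,col,1)
print('wing top centre',f(proj(c,[*w,.152])))
save('s9o',im2)
c=arm.capture('top');pickle.dump(c,open('t9.pkl','wb'));save('t9',cv2.resize(c['img'][190:240,300:350],(600,600),interpolation=cv2.INTER_CUBIC));save('t9f',c['img'])
print((proj(c,[*w,.152])-[300,190]+.5)*12)
E
```

```text
clock: 15.7
eef_pos: [0.4148, 0.082, 0.4324]
orientation: [-2.019, -2.366, 0.05]
wrist_force: [-0.2, -0.9, -0.2]
grip_width: 0.0868
wing top centre [311.46447058 210.64355775]
[312.21325453 270.04932912]
```

View pics/s9o.png

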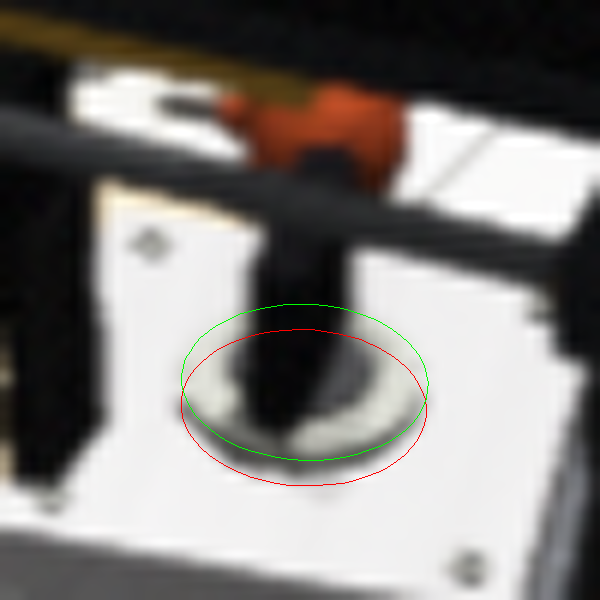

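View pics/t9.png

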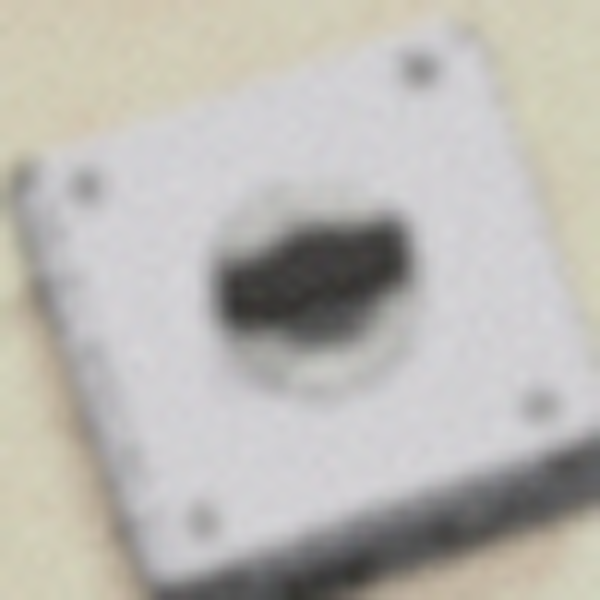

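```bash
python3 to.py .42 .22 .46; 
```

```text
t 15.8 p [0.4159 0.0797 0.4326] yaw 98.86 tilt 2.55 q [ 0.89 -0.24 -0.97  1.88 -0.2   1.44  0.13] F [-0.4 -0.5 -0.3] M [-0.01 -0.16 -0.03] w 0.0869
tool cm [13.81  2.45 -2.79] rows 2.2880308222522605 turn 
grasp [0.4086 0.0793 0.2687] rel well mm [-110.4  176.8  168.7]
to well axis, tool cm [-19.17   8.14  -0.45]
```

```bash
python3 to.py .41 -.23 .44; python3 -m inch '1 -6 -0.6 0 0;1 -6 -0.6 0 0;1 -6 -0.6 0 0;1 -6 -0.6 0 0; 1 -5 -0.6 0 0';python3 to.py .41 -.23 .44;
```

```text
t 15.8 p [0.4159 0.0797 0.4326] yaw 98.86 tilt 2.55 q [ 0.89 -0.24 -0.97  1.88 -0.2   1.44  0.13] F [-0.4 -0.5 -0.3] M [-0.01 -0.16 -0.03] w 0.0869
tool cm [-30.51  -5.38  -0.64] rows 4.957761115706389 turn 
grasp [0.4086 0.0793 0.2687] rel well mm [-110.4  176.8  168.7]
to well axis, tool cm [-19.17   8.14  -0.45]
clock: 16.42
eef_pos: [0.4319, -0.2225, 0.4284]
orientation: [-2.021, -2.358, 0.045]
wrist_force: [0.2, -0.0, -0.5]
grip_width: 0.087
t 16.425 p [ 0.4319 -0.2225  0.4284] yaw 98.79 tilt 2.67 q [ 1.08 -0.   -0.66  1.77  0.02  1.41  0.57] F [ 0.2 -0.  -0.5] M [ 0.02 -0.24  0.06] w 0.087
tool cm [-0.4  -2.33 -1.05] rows 0.4140545547049501 turn 
grasp [ 0.4243 -0.2223  0.2646] rel well mm [ -94.7 -124.8  164.6]
to well axis, tool cm [10.88 11.23 -0.42]
```

```bash
python3 -m inch '1 0 0 0 0'; cat > chk.py <<'E'
from h import *
import pickle,sys
n=sys.argv[1]
c=arm.capture('scene');o=np.array([320,180]);k=12
im=cv2.resize(c['img'][180:230,320:370],(600,600),interpolation=cv2.INTER_CUBIC);save('s'+n,im)
c2=arm.capture('top');save('t'+n,cv2.resize(c2['img'][190:240,300:350],(600,600),interpolation=cv2.INTER_CUBIC))
pickle.dump((c,c2),open('p'+n+'.pkl','wb'))
E
python3 chk.py 10
```

```text
clock: 16.55
eef_pos: [0.4304, -0.2291, 0.4262]
orientation: [-2.03, -2.345, 0.044]
wrist_force: [0.1, 0.8, -0.1]
grip_width: 0.087
```

View pics/s10.png

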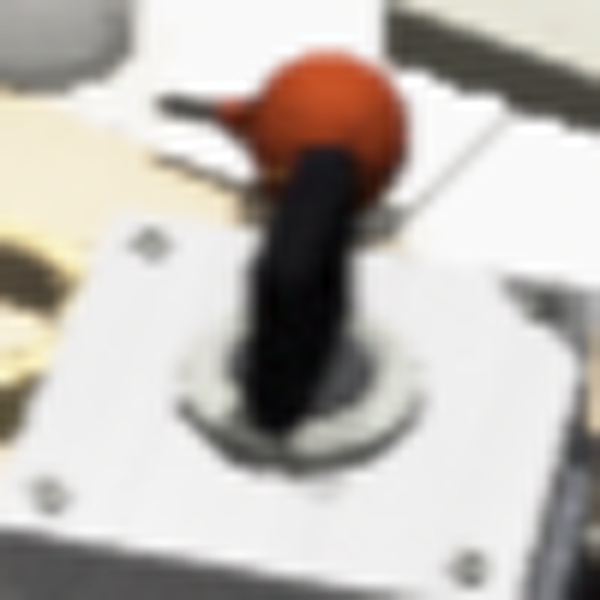

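View pics/t10.png

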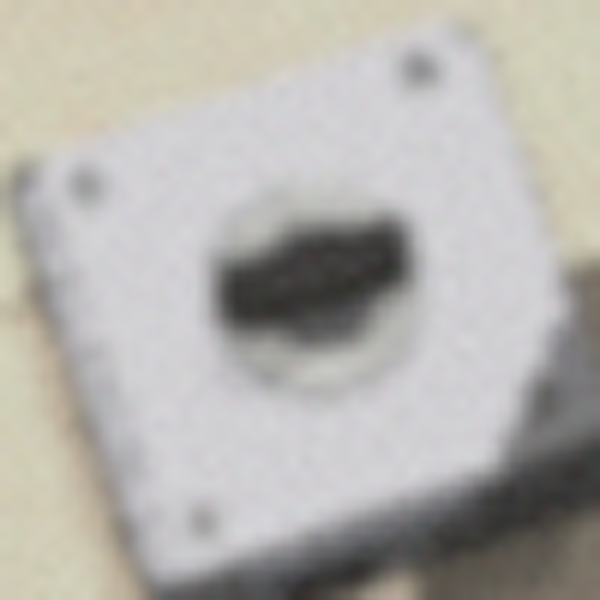

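```bash
python3 - <<'E'
from h import *
import pickle
c,c2=pickle.load(open('p10.pkl','rb'))
s0=pickle.load(open('scene0.pkl','rb'))
def prof(c,ctr,zb):
    g=cv2.cvtColor(c['img'],cv2.COLOR_BGR2GRAY)
    # camera-horizontal direction toward cam
    o=-cam(c)[1].T@cam(c)[2]; 
    out=[]
    for da in(-60,-40,-20,0,20,40,60):
        v=o[:2]-np.array(ctr); a=np.arctan2(v[1],v[0])+np.radians(da); u=np.array([np.cos(a),np.sin(a)])
        rs=np.arange(.018,.036,.0005)
        pr=[cv2.getRectSubPix(g.astype(np.float32),(1,1),tuple(map(float,proj(c,[*(np.array(ctr)+r*u),zb]))))[0,0] for r in rs]
        pr=np.array(pr); d=np.diff(pr); i=np.argmax(d)
        im=np.argmin(pr); hi=pr[im:].max(); half=(pr[im]+hi)/2; j=im+np.argmax(pr[im:]>half)
        x=rs[j-1]+(half-pr[j-1])/(pr[j]-pr[j-1])*.0005
        out.append((da,round(x*1000,1),round(rs[im]*1000,1),int(pr[im]),int(hi)))
    print(ctr,zb,out)
prof(c,(.519,-.097),.1)
prof(s0,(.539,.134),.095)
prof(s0,(.5385,.1355),.095)
E
```

```text
(0.519, -0.097) 0.1 [(-60, np.float64(24.3), np.float64(20.0), 109, 240), (-40, np.float64(24.4), np.float64(20.0), 75, 241), (-20, np.float64(23.7), np.float64(20.0), 86, 240), (0, np.float64(24.0), np.float64(18.5), 85, 238), (20, np.float64(22.5), np.float64(19.0), 95, 239), (40, np.float64(22.9), np.float64(18.0), 105, 239), (60, np.float64(23.1), np.float64(20.0), 128, 238)]
(0.539, 0.134) 0.095 [(-60, np.float64(26.7), np.float64(24.0), 136, 246), (-40, np.float64(25.5), np.float64(23.5), 98, 246), (-20, np.float64(24.9), np.float64(20.5), 101, 246), (0, np.float64(24.4), np.float64(20.5), 100, 246), (20, np.float64(24.2), np.float64(20.5), 106, 246), (40, np.float64(24.0), np.float64(22.0), 106, 242), (60, np.float64(23.8), np.float64(20.5), 134, 242)]
(0.5385, 0.1355) 0.095 [(-60, np.float64(25.3), np.float64(22.5), 136, 246), (-40, np.float64(23.9), np.float64(21.5), 98, 246), (-20, np.float64(23.3), np.float64(19.0), 100, 246), (0, np.float64(23.0), np.float64(19.0), 99, 246), (20, np.float64(23.1), np.float64(20.5), 109, 246), (40, np.float64(23.1), np.float64(20.0), 99, 243), (60, np.float64(23.5), np.float64(20.5), 125, 241)]
```

The image puts the collar within about 1 mm of seated, which is too coarse on its own. The wing is now at about -75°, a turn of about 90°. I'll grip once more, aligned with the wing, and check tightness by feel.

```bash
python3 -m inch '1 3.6 3.7 0 -3;1 3.6 3.7 0 -3;1 3.6 3.7 0 0;1 0 0 0 0'; python3 to.py; python3 - <<'E'
from h import *
import pickle
c,c2=pickle.load(open('p10.pkl','rb'))
m=np.zeros((400,640),np.uint8); m[205:222,316:336]=1
m=(m>0)&(c2['img'].max(2)<75); ys,xs=np.nonzero(m); q=np.c_[xs,ys].astype(np.float32); ctr=q.mean(0); d=cv2.PCACompute(q,None)[1][0]
a=onplane(c2,ctr+8*d,.15)-onplane(c2,ctr-8*d,.15); print(len(xs),ctr,np.degrees(np.arctan2(a[1],a[0])),onplane(c2,ctr,.15))
E
```

```text
clock: 17.15
eef_pos: [0.5201, -0.0892, 0.422]
orientation: [-1.886, -2.458, 0.038]
wrist_force: [-0.4, -0.4, -0.2]
grip_width: 0.0868
t 17.15 p [ 0.5201 -0.0892  0.422 ] yaw 104.95 tilt 2.84 q [ 0.88  0.13 -0.82  1.68  0.1   1.42  0.3 ] F [-0.4 -0.4 -0.2] M [-0.09 -0.15 -0.  ] w 0.0868
grasp [ 0.5121 -0.088   0.2582] rel well mm [ -6.9   9.5 158.2]
to well axis, tool cm [-1.09  0.39 -0.04]
70 [325.52856 212.94286] -72.22634752183158 [ 0.51654993 -0.09705082  0.15      ]
```

Wing yaw measures -72°, centred at (0.517,-0.097). The tool leans 2.8° across the wing now, so regripping could tilt the plug. Instead I'll measure height by touch with shut fingers, on the wing top and then on the block top, which should differ by 52 mm when home.

```bash
python3 to.py .5265 -.0985 .36; python3 -m inch '-1 -1 0.5 2 0;-1 0 0 2 0;-1 0 0 1 0;-1 0 0 1 0;-1 0 0 0 0';python3 to.py .527 -.0985 .36
```

```text
t 17.15 p [ 0.5201 -0.0892  0.422 ] yaw 104.95 tilt 2.84 q [ 0.88  0.13 -0.82  1.68  0.1   1.42  0.3 ] F [-0.4 -0.4 -0.2] M [-0.09 -0.15 -0.  ] w 0.0868
tool cm [-1.18  0.66  6.15] rows 1.0077800001784165 turn 
grasp [ 0.5121 -0.088   0.2582] rel well mm [ -6.9   9.5 158.2]
to well axis, tool cm [-1.09  0.39 -0.04]
clock: 17.77
eef_pos: [0.5233, -0.1012, 0.3555]
orientation: [-1.89, -2.452, 0.043]
wrist_force: [-0.0, 0.2, 0.2]
grip_width: 0.0447
t 17.775 p [ 0.5233 -0.1012  0.3555] yaw 104.73 tilt 3.05 q [ 0.87  0.2  -0.81  1.76  0.15  1.3   0.28] F [-0.   0.2  0.2] M [-0.01 -0.2  -0.02] w 0.0447
tool cm [ 0.18  0.4  -0.47] rows 0.10312457985397866 turn 
grasp [ 0.5146 -0.1004  0.1917] rel well mm [-4.4 -2.9 91.7]
to well axis, tool cm [ 0.17  0.46 -0.02]
```

```bash
python3 -m inch '-1 0 0 0 0;-1 0 0 0 0;-1 0 0 0 0;-1 0 0 0 0';python3 to.py .527 -.0985 .345
```

```text
clock: 18.27
eef_pos: [0.5239, -0.1015, 0.3572]
orientation: [-1.892, -2.454, 0.042]
wrist_force: [-0.2, -0.1, -0.4]
grip_width: 0.0058
t 18.275 p [ 0.5239 -0.1015  0.3572] yaw 104.71 tilt 2.87 q [ 0.87  0.2  -0.81  1.76  0.15  1.3   0.28] F [-0.2 -0.1 -0.4] M [-0.06 -0.19 -0.05] w 0.0058
tool cm [0.19 0.43 1.2 ] rows 0.206261991494774 turn 
grasp [ 0.5157 -0.1008  0.1934] rel well mm [-3.3 -3.3 93.4]
to well axis, tool cm [ 0.24  0.37 -0.01]
```

```bash
python3 -m inch '-1 0.2 0.4 1 0;-1 0 0.05 0.9 0';python3 to.py .527 -.0985 .345; python3 -m inch '-1 0 0 0.2 0;-1 0 0 0.2 0'; python3 to.py | head -1;  python3 -m inch '-1 0 0 0.15 0;-1 0 0 0.15 0'; python3 to.py
```

```text
clock: 18.52
eef_pos: [0.5273, -0.098, 0.3376]
orientation: [-1.893, -2.456, 0.041]
wrist_force: [0.4, 0.6, -0.2]
grip_width: 0.0005
t 18.525 p [ 0.5273 -0.098   0.3376] yaw 104.71 tilt 2.78 q [ 0.85  0.22 -0.81  1.78  0.17  1.26  0.26] F [ 0.4  0.6 -0.2] M [ 0.06 -0.19 -0.05] w 0.0005
tool cm [-0.03 -0.07 -0.74] rows 0.11885606841776422 turn 
grasp [ 0.5194 -0.0974  0.1738] rel well mm [ 0.4  0.1 73.8]
to well axis, tool cm [ 0.01 -0.07  0.  ]
clock: 18.77
eef_pos: [0.527, -0.098, 0.3346]
orientation: [-1.893, -2.455, 0.045]
wrist_force: [-6.9, -0.1, 22.9]
grip_width: 0.0005
t 18.775 p [ 0.527  -0.098   0.3346] yaw 104.72 tilt 2.89 q [ 0.85  0.23 -0.81  1.78  0.17  1.26  0.25] F [-6.9 -0.1 22.9] M [-0.01  1.54  0.02] w 0.0005
clock: 19.02
eef_pos: [0.5271, -0.0978, 0.3347]
orientation: [-1.893, -2.456, 0.047]
wrist_force: [-3.5, 0.0, 9.9]
grip_width: 0.0005
t 19.025 p [ 0.5271 -0.0978  0.3347] yaw 104.72 tilt 2.91 q [ 0.85  0.23 -0.81  1.78  0.17  1.26  0.25] F [-3.5  0.   9.9] M [0.04 0.73 0.07] w 0.0005
grasp [ 0.5188 -0.0977  0.1709] rel well mm [-0.2 -0.2 70.9]
to well axis, tool cm [ 0.02 -0.    0.  ]
```

```bash
python3 -m inch '-1 0 0 -1.5 0;-1 2 0 0 0;-1 2 0 0 0;-1 0 0 3 0;-1 0 0 2.8 0';python3 to.py
```

```text
clock: 19.65
eef_pos: [0.5144, -0.0523, 0.2938]
orientation: [-1.891, -2.463, 0.043]
wrist_force: [-1.6, -0.3, -0.7]
grip_width: 0.0002
t 19.65 p [ 0.5144 -0.0523  0.2938] yaw 104.93 tilt 2.61 q [ 0.8   0.23 -0.83  1.87  0.18  1.17  0.16] F [-1.6 -0.3 -0.7] M [-0.05 -0.17 -0.02] w 0.0002
grasp [ 0.5069 -0.0523  0.13  ] rel well mm [-12.1  45.2  30. ]
to well axis, tool cm [-4.67 -0.03 -0.05]
```

```bash
python3 -m inch '-1 -0.8 0 0.6 0;-1 0 0 0.2 0;-1 0 0 0.2 0';python3 to.py | head -2; python3 -m inch '-1 0 0 0.15 0;-1 0 0 0.15 0'; python3 to.py;  python3 -m inch '-1 0 0 0.15 0;-1 0 0 0.15 0'; python3 to.py
```

```text
clock: 20.02
eef_pos: [0.5151, -0.0579, 0.2829]
orientation: [-1.886, -2.464, 0.044]
wrist_force: [0.1, 1.1, 1.4]
grip_width: 0.0004
t 20.025 p [ 0.5151 -0.0579  0.2829] yaw 105.11 tilt 2.75 q [ 0.8   0.25 -0.82  1.88  0.2   1.15  0.17] F [0.1 1.1 1.4] M [ 0.04 -0.16  0.03] w 0.0004
grasp [ 0.5072 -0.0578  0.1191] rel well mm [-11.8  39.7  19.1]
clock: 20.27
eef_pos: [0.5152, -0.0576, 0.2826]
orientation: [-1.887, -2.464, 0.047]
wrist_force: [-3.8, 0.7, 10.3]
grip_width: 0.0002
t 20.275 p [ 0.5152 -0.0576  0.2826] yaw 105.08 tilt 2.77 q [ 0.8   0.25 -0.82  1.88  0.2   1.15  0.16] F [-3.8  0.7 10.3] M [ 0.04  0.88 -0.02] w 0.0002
grasp [ 0.5073 -0.0578  0.1187] rel well mm [-11.7  39.7  18.7]
to well axis, tool cm [-4.14  0.07 -0.05]
clock: 20.52
eef_pos: [0.5153, -0.0573, 0.2826]
orientation: [-1.888, -2.464, 0.049]
wrist_force: [-4.0, 0.7, 7.5]
grip_width: 0.0002
t 20.525 p [ 0.5153 -0.0573  0.2826] yaw 105.06 tilt 2.8 q [ 0.8   0.25 -0.82  1.88  0.2   1.15  0.16] F [-4.   0.7  7.5] M [0.07 0.75 0.03] w 0.0002
grasp [ 0.5073 -0.0577  0.1188] rel well mm [-11.7  39.8  18.8]
to well axis, tool cm [-4.14  0.07 -0.05]
```

Equal-force touch heights are 0.3347 m on the wing and 0.2826 m on the block. The difference is 52.1 mm against 52.0 mm for home, so the collar is seated. I'll retreat and take a last look.

```bash
python3 -m inch '-1 0 0 -4 0;-1 0 0 -5 0;-1 0 0 -5 0';python3 -m inch '-1 -5 -2 0 0;-1 -5 -2 0 0;-1 -5 -2 0 0;-1 0 -2 0 0;-1 0 0 0 0'; python3 to.py|head -1; python3 chk.py 12; python3 - <<'E'
from h import *
import pickle
c,c2=pickle.load(open('p12.pkl','rb')); save('full12',c['img'])
t0=pickle.load(open('top0.pkl','rb'));save('top12',np.vstack([t0['img'][120:280,140:400],c2['img'][120:280,140:400]]))
E
```

```text
clock: 20.9
eef_pos: [0.5212, -0.0572, 0.4241]
orientation: [-1.885, -2.46, 0.052]
wrist_force: [-0.3, -0.9, -0.3]
grip_width: 0.0004
clock: 21.52
eef_pos: [0.4847, -0.2264, 0.4355]
orientation: [-1.893, -2.476, 0.045]
wrist_force: [0.8, 0.2, 0.3]
grip_width: 0.0003
t 21.525 p [ 0.4847 -0.2264  0.4355] yaw 105.18 tilt 2.16 q [ 1.05  0.12 -0.72  1.66  0.1   1.42  0.58] F [0.8 0.2 0.3] M [ 0.04 -0.14 -0.03] w 0.0003
```

View pics/s12.png

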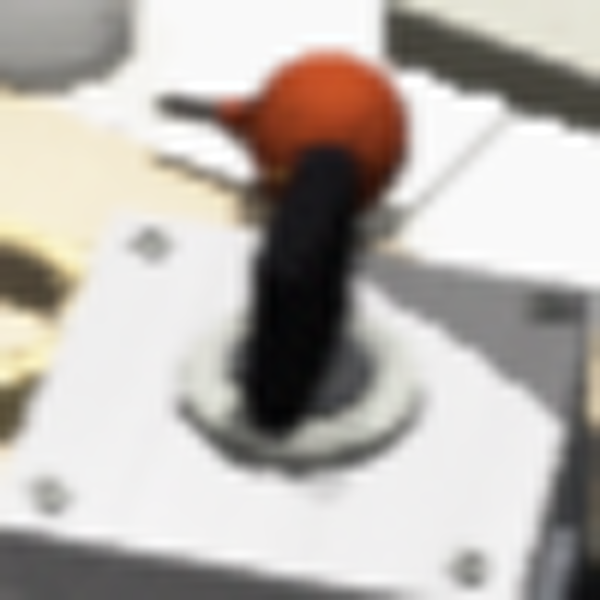

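View pics/top12.png

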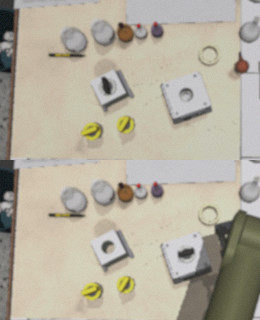

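The scene crop shows the collar flat on the block at (300,400), unchanged by my push. In the top views, before above and after below, the bystanders and yellow plugs haven't moved and the stand is empty.

```bash
python3 -c "
from cell import arm
print(arm.close_job())"
```

```text
the job is handed in; nothing more can be done
None
```

The plug is screwed home in the well and released, and I handed the job in at about 21.6 s of the 51 s. I took it from the stand and lowered it into the well. Its lugs touched the thread's face at about 52.5 mm with 10 N. A light clockwise sweep dropped them through the gaps to 39.1 mm with about 15 N, and I then screwed it about 90° clockwise until the torque rose.

**Last checks:**
- **Height:** touching the wing top and then the block top gave a difference of 52.1 mm, against 52.0 mm when home. The collar gap is therefore about 0.1 mm. That touch pressed the wing with up to about 23 N after the plug was home.
- **Position:** the top view put the plug's axis within about 1 to 2.5 mm of the well's.
- **Bystanders:** comparing the top views before and after, none of them had visibly moved.

**Where checks disagreed or fell short:**
- The collar outline in the scene view sat about 1 pixel (2 to 4 mm) higher than projected. The original seating in the stand showed the same offset, so I put it down to the image edge and relied on the touch test.
- The tool leaned 1.5 to 3° throughout, because the moves could not correct its tilt.
- I judged the plug upright only from the flush collar and the pictures. I did not measure its tilt directly.

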